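# Prop open the tile-flattening press

## Robot

A 6-joint arm with a two-finger parallel gripper is mounted at the origin on the work surface. World frame = base frame: x ahead of the robot, y to its left, z up, the work surface at z = 0. Lengths are in m, angles in rad, forces in N, time in s.
With the tool pointing down it reaches from about 0.35 to 0.925 m from the base axis. Payload 6.4 kg.
Tool frame: the origin (TCP) lies at the very end of the fingers, on their centre line; the grasp point (between the pads) lies 19 mm behind it (hold_point_z is the distance from the TCP to the grasp point, in m); z points along the fingers, y is the line along which they close (so a half turn about z gives the same grasp; the last joint's range is limited). The gripper opens to 94 mm and grips with 3 to 60 N. Pads are 16 mm wide; open, the fingers measure 119 mm over their backs; the gripper's body (75 mm by 177 mm) begins 78 mm behind the grasp point.
Start: joints at [-1.429, 0.245, 1.558, -0, 1.339, -0.174], TCP at [0.202, -0.618, 0.205] pointing down, gripper open.
Joint ranges: [-3.13, 3.13], [-1.02, 2.26], [0.13, 2.54], [-0.95, 4.09], [0.21, 2.88], [-2.74, 2.74]. Speed limits (rad/s): [2.57, 2.57, 3.14, 3.14, 3.14, 3.14].

## Interface

Orientations are given as [roll, pitch, yaw] about the fixed x, y, z axes, in that order (R = Rz(yaw) Ry(pitch) Rx(roll)).
In Python, from cell import observe, get_image, calibration, close_job, hold_point_z gives the robot as it stands.
- The arm moves only by the shell command python3 -m creep 'ROWS' [OPENING]. ROWS is JSON, a list of rows, each a list of 4 numbers: the shift along the tool's x, y, z in units of 60 mm (1.0 is 60 mm), then the turn about the tool's z in units of 5 degrees (1.0 is 5 degrees). A call has 1 to 10 rows; each row is the pose to reach, as a shift and turn from the pose commanded when the call began, along the tool's axes at that moment; what a row does not reach only later rows make up. A row lasts 1/8 s, in which the tool goes at most 62.5 mm and 10.7 degrees, less where a joint would pass 70% of its speed; a pose out of reach is approached as far as the arm can. A call with a gripper value outside its range is refused whole. OPENING is the opening, from 0 (shut) to 1 (fully open), set as the call begins (- or left out, the last holds). The fingers move at their own pace and stop on an object; the grip force is fixed at half the most. Time passes only in rows, so rows that repeat a pose let the fingers close. It gives the time, the measured TCP pose, the force, the opening and the grip force at its end, in the units of the state.
- observe(): the state, without advancing time (a new reading comes with each control period).
- get_image(name): name is "side" or "top" or "wrist"; returns the picture (400x640x3 uint8, blue, green, red); there is no depth.
- calibration(name): a dict with "intrinsics" (3x3 intrinsics, pixels), "extrinsics" (4x4, takes a point from world to camera coordinates). Camera axes: x right, y up, looking along -z (the intrinsics and any distortion apply to the point x, -y, -z); pixel columns grow to the right and rows downward; lengths in m; the calibration is good to about 2 mm. The wrist camera is an equidistant fisheye: a pixel r from the principal point sees the ray r / f radians off the axis. A picture is of the moment at which its call begins: read the wrist's pose just before it. calibration takes no time and is no camera call; for the wrist camera it gives the pose at the moment of the call.
- close_job(): hands the job in; it is judged then, once.
The state is a dict: "t": time; "q": joint angles; "joint_vel": joint speeds; "joint_torque": joint torques, N m; "eef_pos": TCP position; "tool_rot": TCP orientation; "contact_force": force on the tool from outside, world axes, zero at the start; "wrist_torque": the same for the moment, N m; "finger_gap": finger opening in m; "finger_force": force on a finger pad.
Only numpy, scipy, OpenCV 4.12 (cv2) and the standard library are available. Lean on these libraries where they do the work, as an engineer would, in place of code of your own. Each camera call takes 0.05 s, during which the arm holds its last target. There are 200 camera calls.

## Task

The tiles in the wooden press need air. Move all the bricks from the top board onto the plywood ware board, swing the steel hasp out and down off the front edge, then stand the round-topped wooden block in front of the press and lever the top board's front edge up over it with the pry bar. The board's stiff hinge keeps it up: slip the wooden shim flat and lengthways about half its length under the front edge, press the top board down until it rests on the shim, and leave the pry bar lying along its cork mat; do not disturb the bottle, brush pot, bucket and tape.

Things in the scene. Friction and masses are not known exactly. Their poses are not given: they have to be found in the camera images.
- press: fixed wooden press, 280 mm (its x) by 270 mm; origin on the table under the middle of its top board. The front edge faces its -y, at y = -125 mm (base and top board flush there); the hinge is at y = +125 mm. Base 64 mm high. In front of the front edge there is only the hasp, at x = -100 mm
- gap (a point): middle of the front edge of the base's upper face (press 0, -125, 64 mm). Above it the closed top board leaves a 16 mm high gap (z 64 to 80 mm), open along the whole front and for 100 mm inwards (tiles fill the rest). A good place for the lever; the shim goes well 90 mm further along the press's +x
- platen (a joint): angle of the top board: 0 closed, grows as the front edge rises (25 mm per 0.1 rad; stop 0.35). The stiff hinge holds it where it is left; raising the front edge takes about 20 N, pressing it down about 4 N. 0.08 rad leaves easy room for the shim; resting on the shim (about half inserted) it reads about 0.042
- platen_front (a point): middle of the top board's front edge, on its upper face (106 mm above the table when closed); the board is 280 x 250 x 26 mm, 1.7 kg, the hinge axis along its rear edge (press y = +125 mm, z = 80 mm)
- hasp (a joint): angle of the hasp: 0 = upright against the front edge of the top board (on), grows as it swings out towards the press's -y and down; 1.57 = level, pointing out; stop at 1.9. Light friction holds it; beyond 1.2 it counts as off
- hasp_end (a point): grip point on the hasp, 70 mm from its hinge and 10 mm from its free end; the hasp is a plain steel strap 18 mm wide (along press x), 6 mm thick, 80 mm long; closed, its free end stands 24 mm above the top board and 11 mm in front of it: pinch it from above across its width and follow the arc
- hasp_hinge (a point): hinge of the hasp, axis along press x, at press (-100, -139, 50) mm
- wareboard: fixed plywood board on the table where the bricks go, 300 (its x) x 150 (its y) x 12 mm; origin at the centre of its underside; three bricks fit side by side 85 mm apart along its x, long side along its y
- mat: fixed cork mat where the pry bar lies and is to lie again, 240 (its x) x 80 (its y) x 3 mm; origin at the centre of its underside
- bar: loose straight pry bar, 200 mm long, 0.25 kg; origin at mid length on its flat underside, x along it to the tip, z up. Thin end (x 40 to 100 mm) 24 mm wide, 5 mm thick; shaft (x -10 to 40) 24 mm wide, 10 mm thick; black handle (x -100 to -10) 26 mm wide, 18 mm thick. Starts lying on the mat
- bar_tip (a point): tip of the pry bar, on its underside
- fulcrum: loose dark wooden fulcrum block, 50 x 50 mm, 0.4 kg: a 64 mm high box with a round ridge of radius 12 mm along its x on top (ridge centre at 64 mm, top at 76 mm); origin at the centre of its underside. Starts on the table. Works well standing with its centre 36 mm in front of the press's front edge, ridge parallel to the edge
- shim: loose pale wooden shim, 110 (its x) x 36 (its y) x 24 mm (its z), 0.09 kg, starts flat on the table; origin at the centre of its underside
- shim_center (a point): centre of the shim
- brick1: loose fired brick used as a weight, 48 x 110 x 50 mm (its x, y, z), about 0.65 kg; origin at the centre of its underside; starts lying flat on the press's top board, its long side roughly along the press's y. From 1 to 3 bricks are present; None if absent
- brick2: loose fired brick used as a weight, 48 x 110 x 50 mm (its x, y, z), about 0.65 kg; origin at the centre of its underside; starts lying flat on the press's top board, its long side roughly along the press's y. From 1 to 3 bricks are present; None if absent
- brick3: loose fired brick used as a weight, 48 x 110 x 50 mm (its x, y, z), about 0.65 kg; origin at the centre of its underside; starts lying flat on the press's top board, its long side roughly along the press's y. From 1 to 3 bricks are present; None if absent
- bottle: bystander: upright water bottle, 70 mm across, 220 mm high; origin at the centre of its underside
- brushpot: bystander: green pot with brushes, 90 mm across, 230 mm high; origin at the centre of its underside
- bucket: bystander: white lidded bucket, 90 mm across, 110 mm high; origin at the centre of its underside
- tape: bystander: roll of tape lying flat, 90 mm across, 24 mm high; origin at the centre of its underside
There are look-alikes about, which are no part of the job. What is shaped like the bar but red is not meant.

How it is judged:
By the outcome, as a careful person would: the job done as asked, in the order asked, and still so for the second after the job is handed in, with the robot touching nothing.
Of brick1, brick2, brick3 only 1 to 3 are there at a start; the rules pass over those that are not, and their reading is None.
At some moment in a run one of brick1, brick2, brick3, shim, fulcrum may be knocked a few centimetres aside while the robot is not near it.
Once in a run the grip may slacken for a moment while it holds something.
It also fails if it takes over 210 s, if anything falls off the work surface, if the arm or the gripper's body presses on something with over 40 N, if the wrist force passes 120 N, or if a joint passes its speed limit or range.

## Working session

There is one attempt and no reset: what is moved stays moved. The work goes in short steps, Python scripts to look and compute and a shell command to move; the robot and the scene stay as the last step left them, time stands still between calls to the robot, and variables do not carry over. Pictures are saved under pics/ and viewed, at most 16 in all, crops included, and the job is handed in when it is done.

```bash
ls; mkdir -p pics
python3 - <<'E'
from cell import *
import cv2,numpy as np
for n in("top","side"):
    im=get_image(n);cv2.imwrite(f"pics/{n}0.png",im)
    c=calibration(n);print(n,{k:np.round(np.array(v),4).tolist() if not isinstance(v,str) else v for k,v in c.items()})
o=observe();print({k:np.round(v,3).tolist() for k,v in o.items()},hold_point_z)
E
```

```text
pics
top {'intrinsics': [[461.2787, 0.0, 320.3785], [0.0, 461.2787, 202.4062], [0.0, 0.0, 1.0]], 'extrinsics': [[-0.017, -0.9999, -0.0018, -0.075], [0.9891, -0.0171, 0.1466, -0.4905], [-0.1466, 0.0007, 0.9892, -1.645], [0.0, 0.0, 0.0, 1.0]]}
side {'intrinsics': [[382.6753, 0.0, 317.4096], [0.0, 382.6753, 202.6627], [0.0, 0.0, 1.0]], 'extrinsics': [[-0.9815, -0.1909, 0.0124, 0.4747], [0.1183, -0.5543, 0.8239, -0.1939], [-0.1504, 0.8102, 0.5666, -1.0572], [0.0, 0.0, 0.0, 1.0]]}
{'t': 0.1, 'q': [-1.429, 0.246, 1.559, -0.0, 1.339, -0.174], 'joint_vel': [-0.0, -0.002, -0.005, -0.001, -0.001, 0.002], 'joint_torque': [-0.0, -41.692, -31.552, 0.069, 0.031, -0.0], 'eef_pos': [0.202, -0.617, 0.204], 'tool_rot': [-3.14, -0.0, 0.316], 'contact_force': [-0.339, 0.748, 1.098], 'wrist_torque': [-0.019, -0.023, 0.011], 'finger_force': 0.0, 'finger_gap': 0.094} 0.0188
```

View pics/top0.png

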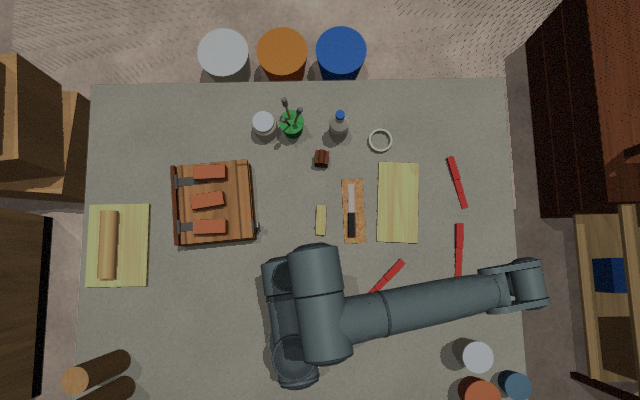

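View pics/side0.png

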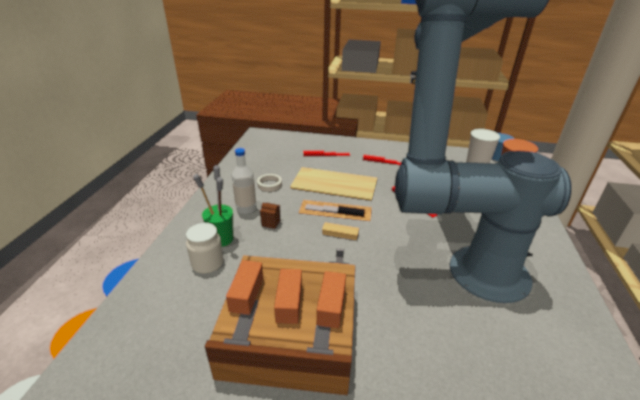

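Candidates in the top view:
- **Bar:** the black and steel one on the cork at (352,210). The red ones at (457,182), (459,250) and (388,276) are look-alikes.
- **Ware board:** the bare 2:1 board at (398,202). The board at (118,245) has a roller on it and is squarer.
- **Fulcrum:** the dark block at (321,158).
- **Shim:** the pale piece at (320,220).
- **Bricks:** (209,172), (207,200), (209,227).
- **Hasp:** (256,229). The rear hinge straps at (185,182) and (185,228) are not it.

One close crop to check these.

```bash
cat > h.py <<'E'
import numpy as np,cv2
from cell import *
def ray(n,uv,c=None):
    c=c or calibration(n);K=np.array(c["intrinsics"]);E=np.array(c["extrinsics"])
    if n=="wrist":
        d=np.array([(uv[0]-K[0,2])/K[0,0],(uv[1]-K[1,2])/K[1,1]]);r=np.hypot(*d)+1e-9
        v=np.array([d[0]/r*np.sin(r),-d[1]/r*np.sin(r),-np.cos(r)])
    else: v=np.array([(uv[0]-K[0,2])/K[0,0],-(uv[1]-K[1,2])/K[1,1],-1])
    R=E[:3,:3];return -R.T@E[:3,3],R.T@v
def plane(n,uv,z,c=None):
    o,d=ray(n,uv,c);return o+d*(z-o[2])/d[2]
def proj(n,p,c=None):
    c=c or calibration(n);K=np.array(c["intrinsics"]);E=np.array(c["extrinsics"])
    x=E[:3,:3]@np.asarray(p,float)+E[:3,3];x=np.array([x[0],-x[1],-x[2]])
    if n=="wrist":
        r=np.hypot(x[0],x[1])+1e-12;t=np.arctan2(r,x[2]);return np.array([K[0,0]*t*x[0]/r+K[0,2],K[1,1]*t*x[1]/r+K[1,2]])
    return (K@(x/x[2]))[:2]
def st():
    o=observe();print("t",round(o["t"],2),"p",np.round(o["eef_pos"],4),"rpy",np.round(o["tool_rot"],3),"F",np.round(o["contact_force"],1),"gap",round(float(o["finger_gap"]),4),"ff",np.round(o["finger_force"],1));return o
def mask(im,lo,hi):
    return cv2.inRange(cv2.cvtColor(im,cv2.COLOR_BGR2HSV),np.array(lo),np.array(hi))
def blobs(m,a=30):
    cs,_=cv2.findContours(m,cv2.RETR_EXTERNAL,cv2.CHAIN_APPROX_NONE);return [c for c in cs if cv2.contourArea(c)>a]
def rows(dst,yaw=None):
    """needed shift in tool axes / units from current (measured) pose"""
    from scipy.spatial.transform import Rotation as Ro
    o=observe();R=Ro.from_euler("xyz",o["tool_rot"]).as_matrix()
    s=R.T@(np.array(dst)-o["eef_pos"])/.06
    dy=0 if yaw is None else -((yaw-o["tool_rot"][2]+np.pi/2)%np.pi-np.pi/2)
    print("row",np.round(s,3),"turn",round(np.degrees(dy)/5,2))
E
python3 - <<'E'
from h import *
im=cv2.imread("pics/top0.png")
cv2.imwrite("pics/crop0.png",cv2.resize(im[95:300,165:430],None,fx=3,fy=2.9,interpolation=cv2.INTER_CUBIC)[:600])
h=cv2.cvtColor(im,cv2.COLOR_BGR2HSV)
for n,p in dict(brick=(209,172),brick2=(207,200),shim=(320,220),ware=(400,200),mat=(345,195),ful=(321,158),plat=(190,200),handle=(351,225),steel=(351,195),hasp=(256,229),press=(253,200),table=(300,260)).items(): print(n,h[p[1],p[0]])
E
```

```text
brick [ 10 149 152]
brick2 [  9 147 153]
shim [ 27  83 159]
ware [ 25  85 156]
mat [ 16 121 154]
ful [ 10 149  89]
plat [ 13 139 119]
handle [30 19 41]
steel [ 15  23 156]
hasp [48 41 31]
press [13 99 54]
table [90 31 90]
```

View pics/crop0.png

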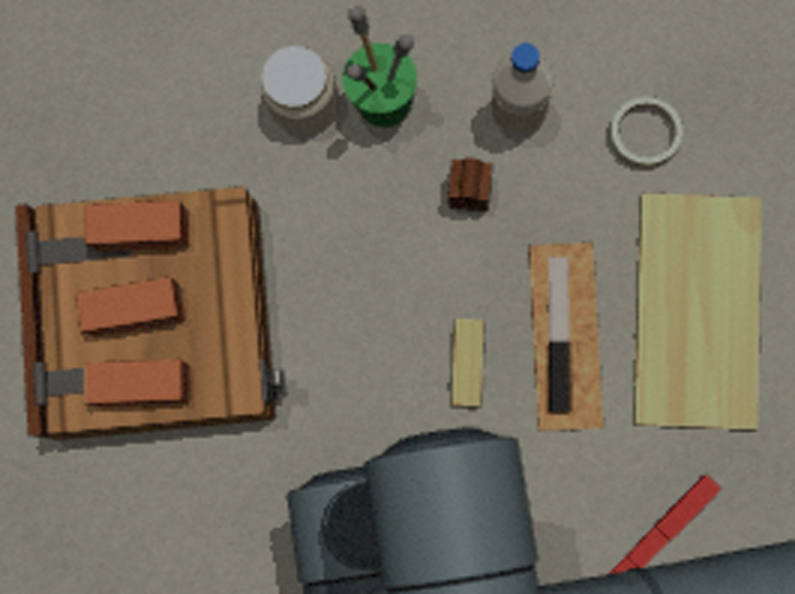

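The crop confirms the choices: the steel and black bar lies on the cork, the bare ware board is on the right, and the dark ridged block is at about (321,157). The hasp stands up at (257,225), and there are three bricks. Next I measure positions.

```bash
cat > meas.py <<'E'
from h import *
def rect(im,n,lo,hi,roi,z,a=30,name=""):
    m=np.zeros(im.shape[:2],np.uint8);x0,y0,x1,y1=roi;m[y0:y1,x0:x1]=mask(im,lo,hi)[y0:y1,x0:x1]
    out=[]
    for c in blobs(m,a):
        P=np.array([plane(n,p[0],z)[:2] for p in c])
        r=cv2.minAreaRect((P*1000).astype(np.float32));b=cv2.boxPoints(r)
        e=[b[1]-b[0],b[2]-b[1]];L=max(e,key=np.linalg.norm)
        print(name,"px",cv2.minAreaRect(c)[0],"c",np.round(r[0],1),"size",np.round(sorted(r[1]),0),"long-axis deg",round(np.degrees(np.arctan2(L[1],L[0]))%180,1))
E
python3 - <<'E'
from meas import *
im=cv2.imread("pics/top0.png")
rect(im,"top",(3,140,120),(11,255,255),(170,150,250,245),.156,200,"brick")
rect(im,"top",(22,55,100),(32,255,255),(310,195,332,240),.024,60,"shim")
rect(im,"top",(20,55,100),(32,255,255),(370,150,430,250),.012,500,"ware")
rect(im,"top",(10,80,90),(22,255,255),(335,170,372,250),.003,50,"mat")
rect(im,"top",(0,0,0),(180,90,75),(343,195,360,242),.021,60,"handle")
rect(im,"top",(0,0,110),(180,60,255),(343,175,360,215),.01,60,"steel")
rect(im,"top",(0,100,30),(14,255,255),(305,140,335,175),.06,60,"ful")
rect(im,"top",(5,80,75),(20,255,255),(165,150,262,250),.106,500,"platen")
for u in [(247.5,158.5),(255,234),(257,239)]:print(plane("top",u,.106))
for z in(.05,.106,.13):print("hasp",plane("top",(257,224),z))
E
```

```text
brick px (208.82044982910156, 225.9089813232422) c [398.1 293.3] size [ 46. 104.] long-axis deg 91.9
brick px (206.56756591796875, 199.4053955078125) c [488.5 302. ] size [ 47. 108.] long-axis deg 99.2
brick px (208.5600128173828, 171.0800018310547) c [586.2 297. ] size [ 46. 107.] long-axis deg 92.3
shim px (320.5, 219.5) c [428.1 -82.8] size [ 33. 106.] long-axis deg 179.0
ware px (397.17437744140625, 201.62863159179688) c [ 491.9 -368. ] size [151. 300.] long-axis deg 176.1
mat px (353.16021728515625, 210.54420471191406) c [ 462.3 -204.2] size [ 80. 239.] long-axis deg 1.4
handle px (351.0, 224.5) c [ 408.1 -193.8] size [22. 84.] long-axis deg 178.5
steel px (351.0, 198.0) c [ 507.8 -197.1] size [ 22. 105.] long-axis deg 178.5
ful px (321.5, 157.0) c [652.9 -90.3] size [47. 52.] long-axis deg 178.9
platen px (214.60586547851562, 201.37644958496094) c [490.8 285.2] size [254. 279.] long-axis deg 4.6
[0.64043313 0.17210567 0.106     ]
[0.37229367 0.1445183  0.106     ]
[0.35490193 0.13754905 0.106     ]
hasp [0.41265871 0.14544726 0.05      ]
hasp [0.40688739 0.13771389 0.106     ]
hasp [0.40441396 0.13439958 0.13      ]
```

```bash
cat >> h.py <<'E'
def plan(*wps):
    """each wp (x,y,z[,yaw]) -> row [tool axes, units] all from the current pose"""
    from scipy.spatial.transform import Rotation as Ro
    o=observe();R=Ro.from_euler("xyz",o["tool_rot"]).as_matrix()
    for w in wps:
        s=R.T@(np.array(w[:3])-o["eef_pos"])/.06
        dy=0 if len(w)<4 else -((w[3]-o["tool_rot"][2]+np.pi/2)%np.pi-np.pi/2)
        print(" [%.2f,%.2f,%.2f,%.2f]"%(*s,np.degrees(dy)/5))
E
python3 - <<'E'
from h import *
plan((.35,-.45,.35),(.48,-.1,.36,1.6),(.45,.24,.36,1.6))
print(calibration("wrist"))
E
```

```text
[3.21,-1.89,-2.42,0.00]
 [7.09,-6.76,-2.58,-14.72]
 [8.37,-12.30,-2.57,-14.72]
{'intrinsics': array([[309.70691629,   0.        , 312.40530472],
       [  0.        , 309.70691629, 194.98696697],
       [  0.        ,   0.        ,   1.        ]]), 'extrinsics': array([[ 3.11610019e-01, -9.50209895e-01, -5.92336969e-04,
        -6.49183797e-01],
       [ 9.09732696e-01,  2.98515893e-01, -2.88573530e-01,
         2.98954480e-02],
       [ 2.74382246e-01,  8.93835350e-02,  9.57457554e-01,
        -3.92010603e-01],
       [ 0.00000000e+00,  0.00000000e+00,  0.00000000e+00,
         1.00000000e+00]])}
```

```bash
python3 -m creep '[[3.2,-1.9,-2.4,0],[3.2,-1.9,-2.4,0],[3.2,-1.9,-2.4,0],[3.2,-1.9,-2.4,0],[7.1,-6.8,-2.6,-14.7],[7.1,-6.8,-2.6,-14.7],[7.1,-6.8,-2.6,-14.7],[7.1,-6.8,-2.6,-14.7],[7.1,-6.8,-2.6,-14.7],[7.1,-6.8,-2.6,-14.7]]' 1
python3 - <<'E'
from h import *
plan((.45,.24,.36,1.6))
E
```

```text
t: 1.35
eef_pos: [0.4753, -0.1084, 0.3606]
tool_rot: [-3.141, -0.0, 1.447]
contact_force: [0.3, 0.2, -1.2]
finger_gap: 0.0942
finger_force: 0.0
 [5.71,-1.14,0.01,-1.76]
```

```bash
python3 -m creep '[[5.7,-1.1,0,-1.75],[5.7,-1.1,0,-1.75],[5.7,-1.1,0,-1.75],[5.7,-1.1,0,-1.75],[5.7,-1.1,0,-1.75],[5.7,-1.1,0,-1.75],[5.7,-1.1,0,-1.75],[5.7,-1.1,0,-1.75]]'
python3 - <<'E'
from h import *
from meas import *
im=get_image("wrist");cv2.imwrite("pics/w1.png",im);st()
rect(im,"wrist",(3,140,110),(12,255,255),(0,0,640,400),.156,900,"brick")
t=get_image("top");cv2.imwrite("pics/t1.png",t)
E
```

```text
t: 2.35
eef_pos: [0.454, 0.2365, 0.3604]
tool_rot: [-3.141, 0.001, 1.593]
contact_force: [0.3, -0.1, 0.7]
finger_gap: 0.0942
finger_force: 0.0
t 2.4 p [0.4542 0.2362 0.3605] rpy [-3.141  0.     1.592] F [-0.5  0.   0.5] gap 0.0934 ff 0.0
brick px (415.6617126464844, 127.57472229003906) c [585.9 297.7] size [ 47. 108.] long-axis deg 92.4
brick px (268.8183288574219, 125.1435546875) c [399.2 293.9] size [ 48. 109.] long-axis deg 91.8
brick px (340.73077392578125, 119.34616088867188) c [488.5 302.8] size [ 47. 109.] long-axis deg 99.0
brick px (332.37646484375, 32.540130615234375) c [477.9 415.5] size [ 12. 250.] long-axis deg 4.7
```

View pics/w1.png

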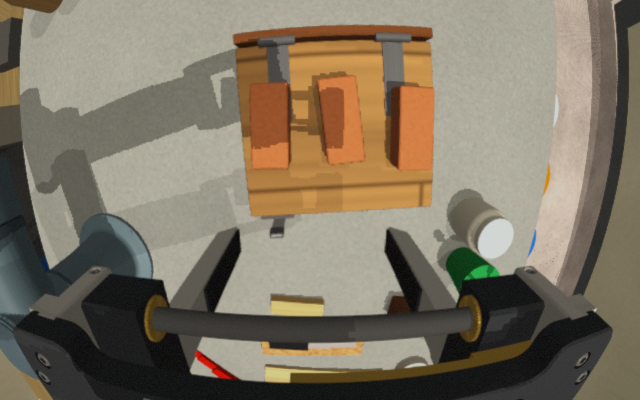

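The wrist view shows three bricks, matching the top view to within about 1 mm. The board's front edge runs from (250,215) to (431,206), and the hasp's end is at about (278,222). I compute the press pose and the rows for the first brick.

Run:
```python
from h import *
im=cv2.imread("pics/w1.png");c=calibration("wrist")
m=mask(im,(8,90,110),(22,255,255))
P=[]
for u in range(262,424,4):
    if 262<=u<=292: continue
    v=np.where(m[150:222,u])[0]
    if len(v):P.append(plane("wrist",(u,150+v.max()+.5),.106,c)[:2])
P=np.array(P);vx,vy,x0,y0=cv2.fitLine(P.astype(np.float32),cv2.DIST_HUBER,0,.01,.01).ravel()
print("edge yaw",np.degrees(np.arctan2(vy,vx)),x0,y0,"res",np.std((P-[x0,y0])@[-vy,vx]))
for u in [(250.5,215),(431.5,206.5)]:print("corner",plane("wrist",u,.106,c))
for u in [(271,223),(286,222),(271,236),(284,236)]:print("hasp",plane("wrist",u,.13,c))
plan((.399,.293,.23,1.604),(.399,.293,.113,1.604))
```

```text
edge yaw 4.6884522 0.52567714 0.16752836 res 0.000484095827578019
corner [0.36286456 0.15611718 0.106     ]
corner [0.64202862 0.17516571 0.106     ]
hasp [0.39733835 0.15385894 0.13      ]
hasp [0.41899009 0.15602883 0.13      ]
hasp [0.39679663 0.13333345 0.13      ]
hasp [0.41587908 0.1339589  0.13      ]
 [0.97,-0.90,2.18,-0.14]
 [0.97,-0.90,4.13,-0.14]
```

```bash
python3 -m creep '[[0.97,-0.9,1.5,-0.14],[0.97,-0.9,2.2,-0.14],[0.97,-0.9,3.0,-0.14],[0.97,-0.9,3.6,-0.14],[0.97,-0.9,4.05,-0.14],[0.97,-0.9,4.05,-0.14],[0.97,-0.9,4.1,-0.14],[0.97,-0.9,4.1,-0.14]]' 1; python3 -m creep '[[0,0,0,0],[0,0,0,0],[0,0,0,0],[0,0,0,0],[0,0,0,0],[0,0,-0.3,0],[0,0,-1,0],[0,0,-2,0],[0,0,-2.5,0]]' 0.3;python3 - <<'E'
from h import *
st();a=np.radians(-3.9);c=np.array([.492,-.368]);ux=np.array([np.cos(a),np.sin(a)])
for k in(-1,0,1):
    p=c+.085*k*ux;print(p);plan((*p,.28,a+np.pi/2),(*p,.021,a+np.pi/2))
E
```

```text
t: 3.45
eef_pos: [0.4, 0.2943, 0.1163]
tool_rot: [3.139, -0.001, 1.605]
contact_force: [0.5, 0.6, 0.7]
finger_gap: 0.0938
finger_force: 0.0
t: 4.58
eef_pos: [0.3994, 0.2945, 0.2685]
tool_rot: [3.138, -0.002, 1.606]
contact_force: [0.2, 0.2, -7.4]
finger_gap: 0.048
finger_force: 30.0
t 4.58 p [0.3994 0.2945 0.2685] rpy [ 3.138e+00 -2.000e-03  1.606e+00] F [ 0.2  0.2 -7.4] gap 0.048 ff 30.0
[ 0.40719684 -0.3622187 ]
 [-10.94,-0.25,-0.21,1.18]
 [-10.95,-0.27,4.11,1.18]
[ 0.492 -0.368]
 [-11.09,1.16,-0.20,1.18]
 [-11.10,1.14,4.11,1.18]
[ 0.57680316 -0.3737813 ]
 [-11.23,2.56,-0.20,1.18]
 [-11.24,2.55,4.12,1.18]
```

```bash
python3 -m creep '[[-10.9,-0.25,0,1.2],[-10.9,-0.25,0,1.2],[-10.9,-0.25,0,1.2],[-10.9,-0.25,0,1.2],[-10.9,-0.25,0,1.2],[-10.9,-0.25,0,1.2],[-10.9,-0.25,0,1.2],[-10.9,-0.25,0,1.2],[-10.9,-0.25,0,1.2],[-10.9,-0.25,0,1.2]]'
python3 - <<'E'
from h import *
st();a=np.radians(-3.9);c=np.array([.492,-.368]);ux=np.array([np.cos(a),np.sin(a)])
p=c-.085*ux;plan((*p,.0235,a+np.pi/2))
E
```

```text
t: 5.82
eef_pos: [0.4055, -0.3323, 0.2644]
tool_rot: [-3.141, -0.001, 1.5]
contact_force: [1.0, 0.7, -6.6]
finger_gap: 0.0477
finger_force: 30.0
t 5.83 p [ 0.4055 -0.3323  0.2644] rpy [-3.141e+00 -1.000e-03  1.500e+00] F [ 1.   0.7 -6.6] gap 0.0477 ff 30.0
 [-0.50,0.07,4.01,-0.03]
```

```bash
python3 -m creep '[[-0.5,0.07,0.9,0],[-0.5,0.07,1.8,0],[-0.5,0.07,2.7,0],[-0.5,0.07,3.4,0],[-0.5,0.07,3.75,0],[-0.5,0.07,3.9,0],[-0.5,0.07,3.98,0],[-0.5,0.07,4.0,0],[-0.5,0.07,4.0,0]]'; python3 -m creep '[[0,0,0,0],[0,0,0,0],[0,0,0,0],[0,0,-0.5,0],[0,0,-1.5,0],[0,0,-2.5,0],[0,0,-3.5,0],[0,0,-4.5,0],[0,0,-5,0]]' 1
python3 - <<'E'
from meas import *
st();t=get_image("top");cv2.imwrite("pics/t2.png",t)
rect(t,"top",(3,140,120),(11,255,255),(170,150,250,245),.156,200,"brick")
rect(t,"top",(3,140,120),(11,255,255),(372,150,425,250),.062,150,"placed")
rect(t,"top",(22,55,100),(32,255,255),(300,185,335,240),.024,60,"shim")
plan((.47,.0,.31,1.64),(.586,.298,.24,1.61),(.586,.298,.118,1.61))
E
```

```text
t: 6.95
eef_pos: [0.4088, -0.3616, 0.0257]
tool_rot: [3.141, 0.001, 1.501]
contact_force: [0.3, -0.9, -6.9]
finger_gap: 0.0478
finger_force: 30.0
t: 8.07
eef_pos: [0.4091, -0.3619, 0.3296]
tool_rot: [3.137, 0.005, 1.501]
contact_force: [-0.7, 0.6, -0.6]
finger_gap: 0.0943
finger_force: 0.0
t 8.07 p [ 0.4091 -0.3619  0.3296] rpy [3.137 0.005 1.501] F [-0.7  0.6 -0.6] gap 0.0943 ff 0.0
brick px (206.4864959716797, 199.41891479492188) c [488.6 302. ] size [ 46. 108.] long-axis deg 99.0
brick px (208.556640625, 171.07598876953125) c [586.2 297. ] size [ 46. 107.] long-axis deg 92.1
shim px (320.30755615234375, 219.4264373779297) c [428.4 -82.1] size [ 35. 107.] long-axis deg 176.6
 [6.11,0.58,0.33,-1.59]
 [11.20,2.15,1.47,-1.25]
 [11.22,2.14,3.50,-1.25]
```

```bash
python3 -m creep '[[6.1,0.6,0.3,-1.3],[11.2,2.15,0.3,-1.3],[11.2,2.15,0.3,-1.3],[11.2,2.15,0.3,-1.3],[11.2,2.15,0.3,-1.3],[11.2,2.15,0.3,-1.3],[11.2,2.15,0.3,-1.3],[11.2,2.15,0.3,-1.3],[11.2,2.15,0.3,-1.3],[11.2,2.15,0.3,-1.3]]'; python3 -m creep '[[0,0,0,0],[0,0,0,0],[0,0,0,0]]'
python3 - <<'E'
from h import *
st();plan((.586,.298,.24,1.61),(.586,.298,.116,1.61))
E
```

```text
t: 9.38
eef_pos: [0.568, 0.2448, 0.3072]
tool_rot: [-3.141, 0.0, 1.615]
contact_force: [1.3, 0.1, -0.2]
finger_gap: 0.0939
finger_force: 0.0
t: 9.75
eef_pos: [0.568, 0.2414, 0.3082]
tool_rot: [3.141, 0.0, 1.613]
contact_force: [0.4, 0.4, 0.3]
finger_gap: 0.0938
finger_force: 0.0
t 9.75 p [0.568  0.2414 0.3082] rpy [3.141 0.    1.613] F [0.4 0.4 0.3] gap 0.0938 ff 0.0
 [0.93,0.34,1.14,0.03]
 [0.93,0.34,3.20,0.03]
```

```bash
python3 -m creep '[[0.93,0.34,0.5,0],[0.93,0.34,1.2,0],[0.93,0.34,2,0],[0.93,0.34,2.7,0],[0.93,0.34,3.1,0],[0.93,0.34,3.2,0],[0.93,0.34,3.2,0]]' 1; python3 -m creep '[[0,0,0,0],[0,0,0,0],[0,0,0,0],[0,0,0,0],[0,0,0,0],[0,0,-0.3,0],[0,0,-1,0],[0,0,-2,0],[0,0,-2.5,0]]' 0.3;python3 - <<'E'
from h import *
st();a=np.radians(-3.9);c=np.array([.492,-.368]);ux=np.array([np.cos(a),np.sin(a)])
for k in(0,1):
    p=c+.085*k*ux;print(p);plan((*p,.28,a+np.pi/2),(*p,.021,a+np.pi/2))
E
```

```text
t: 10.62
eef_pos: [0.5866, 0.2987, 0.1171]
tool_rot: [3.141, -0.0, 1.613]
contact_force: [0.1, 1.4, 0.4]
finger_gap: 0.0934
finger_force: 0.0
t: 11.75
eef_pos: [0.5867, 0.2996, 0.2704]
tool_rot: [3.137, -0.001, 1.615]
contact_force: [0.1, -0.1, -6.3]
finger_gap: 0.0481
finger_force: 30.0
t 11.75 p [0.5867 0.2996 0.2704] rpy [ 3.137e+00 -1.000e-03  1.615e+00] F [ 0.1 -0.1 -6.3] gap 0.0481 ff 30.0
[ 0.492 -0.368]
 [-11.05,-2.06,-0.18,1.28]
 [-11.05,-2.08,4.14,1.28]
[ 0.57680316 -0.3737813 ]
 [-11.21,-0.65,-0.18,1.28]
 [-11.21,-0.67,4.14,1.28]
```

```bash
python3 -m creep '[[-11.2,-0.65,0,1.3],[-11.2,-0.65,0,1.3],[-11.2,-0.65,0,1.3],[-11.2,-0.65,0,1.3],[-11.2,-0.65,0,1.3],[-11.2,-0.65,0,1.3],[-11.2,-0.65,0,1.3],[-11.2,-0.65,0,1.3],[-11.2,-0.65,0,1.3],[-11.2,-0.65,0,1.3]]';  python3 -m creep '[[0,0,0,0],[0,0,0,0],[0,0,0,0]]'
python3 - <<'E'
from h import *
st();a=np.radians(-3.9);c=np.array([.492,-.368]);ux=np.array([np.cos(a),np.sin(a)])
p=c+.085*ux;plan((*p,.0245,a+np.pi/2))
E
```

```text
t: 13.0
eef_pos: [0.5762, -0.3271, 0.2658]
tool_rot: [-3.14, -0.001, 1.501]
contact_force: [0.4, -0.7, -6.6]
finger_gap: 0.048
finger_force: 30.0
t: 13.38
eef_pos: [0.5771, -0.324, 0.2661]
tool_rot: [-3.141, -0.001, 1.503]
contact_force: [0.6, 1.0, -6.1]
finger_gap: 0.0479
finger_force: 30.0
t 13.38 p [ 0.5771 -0.324   0.2661] rpy [-3.141e+00 -1.000e-03  1.503e+00] F [ 0.6  1.  -6.1] gap 0.0479 ff 30.0
 [-0.83,0.05,4.03,-0.00]
```

```bash
python3 -m creep '[[-0.83,0.05,0.7,0],[-0.83,0.05,1.6,0],[-0.83,0.05,2.5,0],[-0.83,0.05,3.3,0],[-0.83,0.05,3.75,0],[-0.83,0.05,3.92,0],[-0.83,0.05,4.0,0],[-0.83,0.05,4.03,0],[-0.83,0.05,4.03,0]]'; python3 -m creep '[[0,0,0,0],[0,0,0,0],[0,0,0,0],[0,0,-0.5,0],[0,0,-1.5,0],[0,0,-2.5,0],[0,0,-3.5,0],[0,0,-4.5,0],[0,0,-5,0]]' 1
python3 - <<'E'
from meas import *
st();t=get_image("top");cv2.imwrite("pics/t3.png",t)
rect(t,"top",(3,140,120),(11,255,255),(170,150,265,245),.156,200,"brick")
rect(t,"top",(3,140,120),(11,255,255),(372,150,425,250),.062,150,"placed")
plan((.489,.302,.33,1.73))
E
```

```text
t: 14.5
eef_pos: [0.5773, -0.376, 0.0258]
tool_rot: [3.14, 0.001, 1.501]
contact_force: [0.2, -0.0, -6.4]
finger_gap: 0.048
finger_force: 30.0
t: 15.62
eef_pos: [0.5774, -0.3762, 0.33]
tool_rot: [3.136, 0.004, 1.501]
contact_force: [0.6, -0.2, 0.4]
finger_gap: 0.0938
finger_force: 0.0
t 15.62 p [ 0.5774 -0.3762  0.33  ] rpy [3.136 0.004 1.501] F [ 0.6 -0.2  0.4] gap 0.0938 ff 0.0
brick px (206.4864959716797, 199.41891479492188) c [488.3 302. ] size [ 46. 108.] long-axis deg 98.7
placed px (398.8599548339844, 222.2412567138672) c [ 409.1 -361.3] size [ 46. 103.] long-axis deg 85.4
 [11.18,-2.27,-0.05,-2.62]
```

```bash
python3 -m creep '[[11.2,-2.27,0,-2.6],[11.2,-2.27,0,-2.6],[11.2,-2.27,0,-2.6],[11.2,-2.27,0,-2.6],[11.2,-2.27,0,-2.6],[11.2,-2.27,0,-2.6],[11.2,-2.27,0,-2.6],[11.2,-2.27,0,-2.6],[11.2,-2.27,0,-2.6],[11.2,-2.27,0,-2.6]]'; python3 -m creep '[[0,0,0,0],[0,0,0,0],[0,0,0,0]]'
python3 - <<'E'
from h import *
st();plan((.489,.302,.24,1.727),(.489,.302,.116,1.727))
E
```

```text
t: 16.92
eef_pos: [0.4946, 0.2461, 0.3236]
tool_rot: [-3.141, 0.0, 1.728]
contact_force: [1.4, -1.0, 0.2]
finger_gap: 0.0939
finger_force: 0.0
t: 17.3
eef_pos: [0.4958, 0.2429, 0.3241]
tool_rot: [-3.141, 0.0, 1.726]
contact_force: [-0.9, -0.1, -0.0]
finger_gap: 0.094
finger_force: 0.0
t 17.3 p [0.4958 0.2429 0.3241] rpy [-3.141  0.     1.726] F [-0.9 -0.1 -0. ] gap 0.094 ff 0.0
 [0.99,0.04,1.40,-0.01]
 [0.99,0.04,3.47,-0.01]
```

```bash
python3 -m creep '[[0.98,0.04,0.7,0],[0.98,0.04,1.6,0],[0.98,0.04,2.4,0],[0.98,0.04,3.1,0],[0.98,0.04,3.4,0],[0.98,0.04,3.46,0],[0.98,0.04,3.46,0]]' 1; python3 -m creep '[[0,0,0,0],[0,0,0,0],[0,0,0,0],[0,0,0,0],[0,0,0,0],[0,0,-0.3,0],[0,0,-1,0],[0,0,-2,0],[0,0,-2.5,0]]' 0.3;python3 - <<'E'
from h import *
st();a=np.radians(-3.9);c=np.array([.492,-.368]);plan((*c,.28,a+np.pi/2))
E
```

```text
t: 18.18
eef_pos: [0.4899, 0.3028, 0.1185]
tool_rot: [3.139, -0.001, 1.727]
contact_force: [-0.2, -0.1, -0.2]
finger_gap: 0.094
finger_force: 0.0
t: 19.3
eef_pos: [0.4893, 0.303, 0.2708]
tool_rot: [3.137, -0.001, 1.728]
contact_force: [0.2, -0.8, -6.3]
finger_gap: 0.0477
finger_force: 30.0
t 19.3 p [0.4893 0.303  0.2708] rpy [ 3.137e+00 -1.000e-03  1.728e+00] F [ 0.2 -0.8 -6.3] gap 0.0477 ff 30.0
 [-11.05,-1.71,-0.17,2.58]
```

```bash
python3 -m creep '[[-11.05,-1.71,0,2.6],[-11.05,-1.71,0,2.6],[-11.05,-1.71,0,2.6],[-11.05,-1.71,0,2.6],[-11.05,-1.71,0,2.6],[-11.05,-1.71,0,2.6],[-11.05,-1.71,0,2.6],[-11.05,-1.71,0,2.6],[-11.05,-1.71,0,2.6],[-11.05,-1.71,0,2.6]]';  python3 -m creep '[[0,0,0,0],[0,0,0,0],[0,0,0,0]]'
python3 - <<'E'
from h import *
st();a=np.radians(-3.9);plan((.493,-.368,.024,a+np.pi/2))
E
```

```text
t: 20.55
eef_pos: [0.4901, -0.3239, 0.2665]
tool_rot: [-3.141, -0.001, 1.501]
contact_force: [0.8, 0.4, -5.8]
finger_gap: 0.0476
finger_force: 30.0
t: 20.92
eef_pos: [0.4909, -0.321, 0.2667]
tool_rot: [-3.141, -0.001, 1.502]
contact_force: [-0.5, 0.5, -5.6]
finger_gap: 0.0482
finger_force: 30.0
t 20.93 p [ 0.4909 -0.321   0.2667] rpy [-3.141e+00 -1.000e-03  1.502e+00] F [-0.5  0.5 -5.6] gap 0.0482 ff 30.0
 [-0.78,0.09,4.04,-0.00]
```

```bash
python3 -m creep '[[-0.78,0.06,0.7,0],[-0.78,0.06,1.6,0],[-0.78,0.06,2.5,0],[-0.78,0.06,3.3,0],[-0.78,0.06,3.75,0],[-0.78,0.06,3.92,0],[-0.78,0.06,4.0,0],[-0.78,0.06,4.05,0],[-0.78,0.06,4.05,0]]'; python3 -m creep '[[0,0,0,0],[0,0,0,0],[0,0,0,0],[0,0,-0.5,0],[0,0,-1.5,0],[0,0,-2.5,0],[0,0,-3.5,0],[0,0,-4.5,0],[0,0,-5,0]]' 0.64
python3 - <<'E'
from meas import *
st()
plan((.42,-.1,.33,0.08),(.405,.1435,.3,.08))
E
```

```text
t: 22.05
eef_pos: [0.4917, -0.3697, 0.0249]
tool_rot: [3.14, 0.001, 1.501]
contact_force: [-0.1, -0.6, -7.1]
finger_gap: 0.0478
finger_force: 30.0
t: 23.18
eef_pos: [0.4919, -0.3701, 0.329]
tool_rot: [3.137, 0.005, 1.501]
contact_force: [-0.2, 0.8, -1.0]
finger_gap: 0.0601
finger_force: 0.0
t 23.18 p [ 0.4919 -0.3701  0.329 ] rpy [3.137 0.005 1.501] F [-0.2  0.8 -1. ] gap 0.0601 ff 0.0
 [4.41,-1.51,-0.05,16.28]
 [8.44,-2.04,0.43,16.28]
```

```bash
cat >> h.py <<'E'
PY=np.radians(4.6);PO=np.array([.4922,.2902])
def pw(x,y,z=0):
    c,s=np.cos(PY),np.sin(PY);return np.array([PO[0]+c*x-s*y,PO[1]+s*x+c*y,z])
E
python3 -m creep '[[8.0,-2,0,-1.7],[8.0,-2,0,-1.7],[8.0,-2,0,-1.7],[8.0,-2,0,-1.7],[8.0,-2,0.5,-1.7],[8.0,-2,0.8,-1.7],[8.0,-2,1.2,-1.7],[8.0,-2,1.2,-1.7],[8.0,-2,1.2,-1.7],[8.0,-2,1.2,-1.7]]' 0.45; python3 -m creep '[[0,0,0,0],[0,0,0,0]]'
python3 - <<'E'
from meas import *
st();im=get_image("wrist");cv2.imwrite("pics/w2.png",im)
t=get_image("top");cv2.imwrite("pics/t4.png",t)
rect(t,"top",(3,140,120),(11,255,255),(372,150,425,250),.062,150,"placed")
cv2.imwrite("pics/w2c.png",cv2.resize(im[60:300,180:480],None,fx=2.6,fy=2.5))
c=calibration("wrist");print("exp end",proj("wrist",pw(-.1,-.139,.13),c),"corners",proj("wrist",pw(-.14,-.125,.106),c),proj("wrist",pw(.14,-.125,.106),c))
E
```

```text
t: 24.42
eef_pos: [0.4052, 0.1179, 0.2523]
tool_rot: [3.141, 0.0, 1.65]
contact_force: [0.4, -1.0, 0.3]
finger_gap: 0.0424
finger_force: 0.0
t: 24.68
eef_pos: [0.4057, 0.1168, 0.2525]
tool_rot: [3.14, 0.0, 1.647]
contact_force: [-0.2, -0.5, -0.3]
finger_gap: 0.0421
finger_force: 0.0
t 24.68 p [0.4057 0.1168 0.2525] rpy [3.14  0.    1.647] F [-0.2 -0.5 -0.3] gap 0.0421 ff 0.0
placed px (398.5622863769531, 222.50389099121094) c [ 408.2 -360.5] size [ 45. 105.] long-axis deg 85.4
placed px (399.8092041015625, 199.43385314941406) c [ 491.3 -368.1] size [ 44. 104.] long-axis deg 85.8
placed px (401.5, 176.0) c [ 576.7 -378.4] size [ 44. 105.] long-axis deg 87.8
exp end [312.02720492 163.39959819] corners [274.29264058 146.44563633] [508.29496082 152.25613217]
```

View pics/w2c.png

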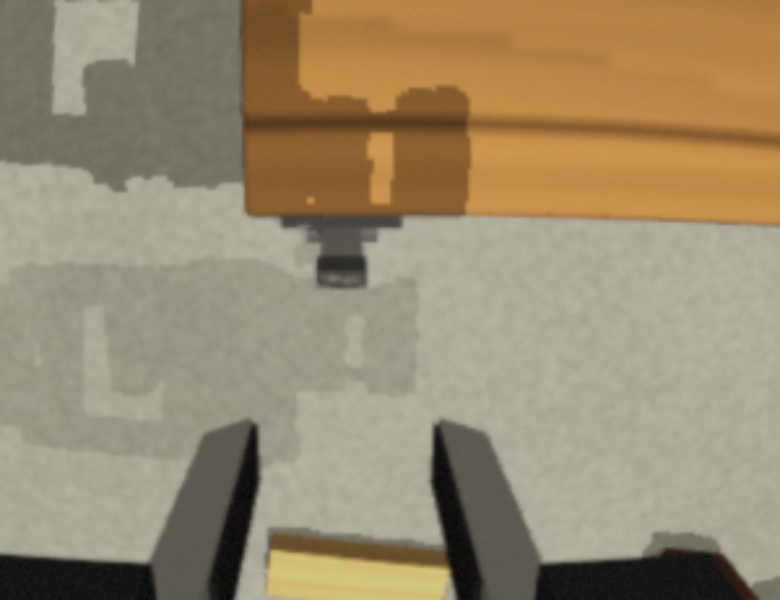

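The hasp end is at about pixel (311,165) against (312,163) predicted, so the press pose is good. Now the arc for the hasp.

Run:
```python
from h import *
y=PY+np.pi/2
plan((*pw(-.1,-.1405)[:2],.2,y),(*pw(-.1,-.1405)[:2],.103,y))
```

```text
[0.42,0.00,0.87,-0.04]
 [0.42,0.00,2.49,-0.04]
```

```bash
python3 -m creep '[[0.42,0,0.8,0],[0.42,0,1.5,0],[0.42,0,2.1,0],[0.42,0,2.4,0],[0.42,0,2.5,0],[0.42,0,2.5,0],[0.42,0,2.5,0]]' 0.45; python3 -m creep '[[0,0,0,0],[0,0,0,0],[0,0,0,0],[0,0,0,0]]' 0.0
python3 - <<'E'
from h import *
st();y=PY+np.pi/2
plan(*[(*pw(-.1,-.139-.07*np.sin(a))[:2],.031+.07*np.cos(a),y) for a in np.arange(0,1.71,.17)])
E
```

```text
t: 25.65
eef_pos: [0.4039, 0.143, 0.1029]
tool_rot: [3.139, 0.0, 1.649]
contact_force: [1.3, 0.2, 0.6]
finger_gap: 0.042
finger_force: 0.0
t: 26.15
eef_pos: [0.4024, 0.1431, 0.102]
tool_rot: [-3.14, 0.0, 1.65]
contact_force: [-4.7, -1.0, 5.6]
finger_gap: 0.0178
finger_force: 30.0
t 26.15 p [0.4024 0.1431 0.102 ] rpy [-3.14  0.    1.65] F [-4.7 -1.   5.6] gap 0.0178 ff 30.0
 [0.01,0.02,0.02,-0.02]
 [-0.19,0.02,0.03,-0.02]
 [-0.38,0.02,0.08,-0.02]
 [-0.56,0.02,0.16,-0.02]
 [-0.73,0.02,0.28,-0.02]
 [-0.87,0.02,0.41,-0.02]
 [-0.99,0.02,0.57,-0.02]
 [-1.08,0.02,0.75,-0.02]
 [-1.13,0.02,0.94,-0.02]
 [-1.16,0.02,1.14,-0.02]
 [-1.15,0.03,1.33,-0.02]
```

```bash
python3 -m creep '[[-0.1,0.01,0,0],[-0.19,0.01,0.02,0],[-0.29,0.01,0.04,0],[-0.38,0.01,0.07,0],[-0.47,0.01,0.11,0],[-0.56,0.01,0.16,0],[-0.65,0.01,0.21,0],[-0.73,0.01,0.27,0],[-0.8,0.01,0.34,0],[-0.87,0.01,0.41,0]]';  python3 -m creep '[[-0.06,0,0.08,0],[-0.12,0,0.16,0],[-0.16,0,0.25,0],[-0.21,0,0.34,0],[-0.24,0,0.43,0],[-0.26,0,0.53,0],[-0.28,0,0.63,0],[-0.29,0,0.73,0],[-0.29,0,0.83,0],[-0.28,0,0.92,0]]'
python3 - <<'E'
from h import *
st()
E
```

```text
t: 27.4
eef_pos: [0.4067, 0.091, 0.0771]
tool_rot: [-3.139, -0.0, 1.65]
contact_force: [-6.5, -1.1, 6.6]
finger_gap: 0.0176
finger_force: 30.0
t: 28.65
eef_pos: [0.408, 0.0737, 0.0214]
tool_rot: [-3.139, 0.001, 1.65]
contact_force: [-3.8, -3.6, 3.6]
finger_gap: 0.0176
finger_force: 30.0
t 28.65 p [0.408  0.0737 0.0214] rpy [-3.139e+00  1.000e-03  1.650e+00] F [-3.8 -3.6  3.6] gap 0.0176 ff 30.0
```

```bash
python3 -m creep '[[0,0,0,0],[0,0,0,0],[-0.1,0,-0.5,0],[-0.2,0,-1.5,0],[-0.2,0,-2.5,0],[-0.2,0,-3.5,0],[-0.2,0,-4.5,0],[-0.2,0,-5,0]]' 0.5
python3 - <<'E'
from meas import *
st();t=get_image("top");cv2.imwrite("pics/t5.png",t)
rect(t,"top",(100,100,60),(125,255,255),(325,105,352,125),.22,5,"cap")
rect(t,"top",(45,100,30),(85,255,255),(275,95,310,140),.1,50,"pot")
rect(t,"top",(0,100,30),(14,255,255),(305,140,335,175),.064,60,"ful")
rect(t,"top",(22,55,100),(32,255,255),(300,185,335,240),.024,60,"shim")
for z in (.064,.076):print(plane("top",(321.5,157),z))
s=get_image("side");cv2.imwrite("pics/s5.png",s)
plan((.6,-.12,.36,.08),(.6,-.12,.33,1.571))
E
```

```text
t: 29.65
eef_pos: [0.411, 0.0624, 0.3264]
tool_rot: [3.135, 0.001, 1.65]
contact_force: [0.0, -0.5, 0.6]
finger_gap: 0.0472
finger_force: 0.0
t 29.65 p [0.411  0.0624 0.3264] rpy [3.135e+00 1.000e-03 1.650e+00] F [ 0.  -0.5  0.6] gap 0.0472 ff 0.0
cap px (340.0, 114.0) c [ 758.8 -153.8] size [27. 28.] long-axis deg 178.7
pot px (290.7075500488281, 123.77359008789062) c [767.4  18.5] size [ 85. 103.] long-axis deg 164.3
ful px (321.5, 157.0) c [651.9 -90.2] size [47. 52.] long-axis deg 178.9
shim px (320.5, 219.5) c [428.1 -82.7] size [ 33. 106.] long-axis deg 178.9
[ 0.65182277 -0.09026466  0.064     ]
[ 0.64882008 -0.09020594  0.076     ]
 [-3.28,2.89,-0.53,17.99]
 [-3.28,2.89,-0.03,0.90]
```

```bash
python3 -m creep '[[-3.2,4.2,0,0.9],[-3.2,4.2,0,0.9],[-3.2,4.2,0,0.9],[-3.2,4.2,0,0.9],[-3.2,4.2,0,0.9],[-3.2,4.2,0,0.9],[-3.2,4.2,0,0.9],[-3.2,4.2,0,0.9]]' 1;  python3 - <<'E'
from meas import *
st();im=get_image("wrist");cv2.imwrite("pics/w3.png",im)
print("exp",proj("wrist",(.652,-.09,.064)))
cv2.imwrite("pics/w3c.png",cv2.resize(im[80:320,200:500],None,fx=2.6,fy=2.5))
E
```

```text
t: 30.75
eef_pos: [0.6754, -0.1082, 0.3226]
tool_rot: [3.141, 0.0, 1.572]
contact_force: [0.5, -0.6, -0.4]
finger_gap: 0.0937
finger_force: 0.0
t 30.75 p [ 0.6754 -0.1082  0.3226] rpy [3.141 0.    1.572] F [ 0.5 -0.6 -0.4] gap 0.0937 ff 0.0
exp [295.31254858 150.85032889]
```

View pics/w3c.png

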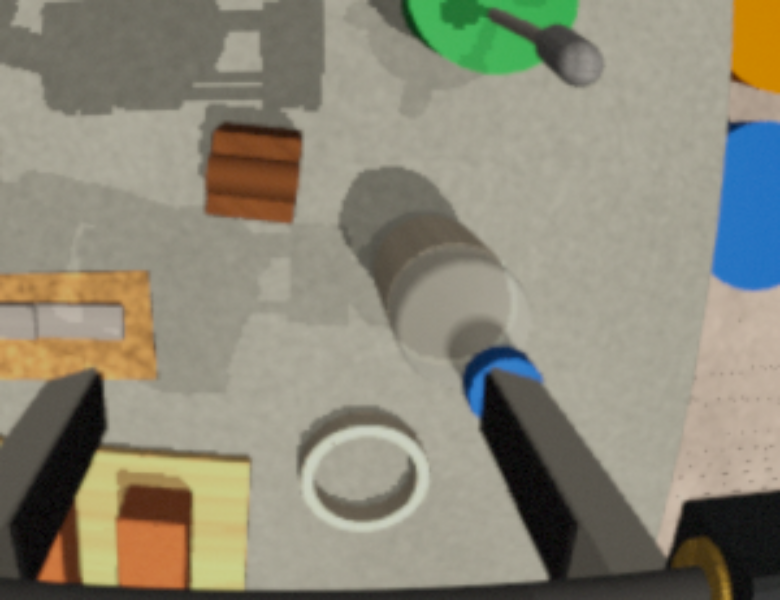

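The fulcrum is at about pixel (298,149), its ridge running left to right. The bottle stands to its right. Measuring its corners.

Run:
```python
from h import *
c=calibration("wrist");C=[plane("wrist",(200+u/2.6,80+v/2.5),.064,c)[:2] for u,v in [(222,125),(300,132),(292,222),(206,213)]]
C=np.array(C);print(np.round(C,4),C.mean(0),[np.linalg.norm(C[i]-C[i-1]) for i in range(4)])
d=C[1]-C[0]+C[2]-C[3];a=np.arctan2(d[1],d[0]);print("yaw",np.degrees(a))
m=C.mean(0)+.010*np.array([-np.sin(a),np.cos(a)]);print(m)
st();plan((*m,.2,a+np.pi/2),(*m,.03,a+np.pi/2))
```

```text
[[ 0.6382 -0.0599]
 [ 0.6805 -0.0641]
 [ 0.6763 -0.1163]
 [ 0.6285 -0.1109]] [ 0.65587847 -0.08779023] [np.float64(0.0518430501726778), np.float64(0.04257695277793261), np.float64(0.052355666523037796), np.float64(0.04813028901163941)]
yaw -6.032778769829411
[ 0.65692944 -0.07784562]
t 30.8 p [ 0.6755 -0.1082  0.323 ] rpy [3.14  0.    1.572] F [ 0.3  0.8 -0.3] gap 0.0941 ff 0.0
 [0.51,-0.31,2.05,1.22]
 [0.51,-0.31,4.88,1.22]
```

```bash
python3 -m creep '[[0.34,0.33,0,19.2],[0.34,0.33,0,19.2],[0.34,0.33,0,19.2],[0.34,0.33,0,19.2],[0.34,0.33,0,19.2],[0.34,0.33,0,19.2],[0.34,0.33,0,19.2],[0.34,0.33,0,19.2],[0.34,0.33,0,19.2],[0.34,0.33,0,19.2]]' 1
python3 - <<'E'
from h import *
st();plan((.656,-.088,.15,-.105),(.656,-.088,.03,-.105))
E
```

```text
t: 32.05
eef_pos: [0.6955, -0.0881, 0.3231]
tool_rot: [3.141, -0.001, -0.102]
contact_force: [-1.0, 0.3, -0.2]
finger_gap: 0.0938
finger_force: 0.0
t 32.05 p [ 0.6955 -0.0881  0.3231] rpy [ 3.141e+00 -1.000e-03 -1.020e-01] F [-1.   0.3 -0.2] gap 0.0938 ff 0.0
 [-0.66,0.06,2.88,0.04]
 [-0.66,0.06,4.88,0.04]
```

```bash
python3 -m creep '[[-0.66,0.06,0.3,0],[-0.66,0.06,1.3,0],[-0.66,0.06,2.3,0],[-0.66,0.06,3.2,0],[-0.66,0.06,4.0,0],[-0.66,0.06,4.6,0],[-0.66,0.06,4.85,0],[-0.66,0.06,4.88,0],[-0.66,0.06,4.88,0]]' 1; python3 -m creep '[[0,0,0,0],[0,0,0,0],[0,0,0,0],[0,0,0,0],[0,0,0,0],[0,0,-0.3,0],[0,0,-1,0],[0,0,-2,0]]' 0.3;python3 - <<'E'
from h import *
st();plan((.51,-.01,.15,PY),(.51,-.01,.034,PY))
E
```

```text
t: 33.17
eef_pos: [0.6576, -0.0886, 0.0312]
tool_rot: [3.141, -0.003, -0.104]
contact_force: [-0.4, -0.3, 0.7]
finger_gap: 0.094
finger_force: 0.0
t: 34.17
eef_pos: [0.6543, -0.0876, 0.1484]
tool_rot: [-3.14, 0.005, -0.105]
contact_force: [1.2, -0.7, -2.4]
finger_gap: 0.0502
finger_force: 30.0
t 34.17 p [ 0.6543 -0.0876  0.1484] rpy [-3.14   0.005 -0.105] F [ 1.2 -0.7 -2.4] gap 0.0502 ff 30.0
 [-2.53,-1.03,-0.01,-2.12]
 [-2.52,-1.03,1.92,-2.12]
```

```bash
python3 -m creep '[[-2.5,-1.2,0,-2.1],[-2.5,-1.2,0,-2.1],[-2.5,-1.2,0,-2.1],[-2.5,-1.2,0.5,-2.1],[-2.5,-1.2,1.3,-2.1],[-2.5,-1.2,1.7,-2.1],[-2.5,-1.2,1.88,-2.1],[-2.5,-1.2,1.93,-2.1],[-2.5,-1.2,1.93,-2.1]]'; python3 -m creep '[[0,0,0,0],[0,0,0,0],[0,0,0,0],[0,0,-1,0],[0,0,-2,0],[0,0,-2.5,18],[0,0,-2.5,18],[0,0,-2.5,18],[0,0,-2.5,18],[0,0,-2.5,18]]' 1;  python3 - <<'E'
from h import *
st();plan((.51,-.08,.2,PY+np.pi/2))
E
```

```text
t: 35.3
eef_pos: [0.5155, -0.0012, 0.0345]
tool_rot: [3.141, -0.002, 0.079]
contact_force: [-0.3, -1.0, -4.5]
finger_gap: 0.0499
finger_force: 30.0
t: 36.55
eef_pos: [0.5146, -0.001, 0.1836]
tool_rot: [-3.141, -0.0, -0.865]
contact_force: [-0.0, 0.2, -0.7]
finger_gap: 0.0936
finger_force: 0.0
t 36.55 p [ 0.5146 -0.001   0.1836] rpy [-3.141 -0.    -0.865] F [-0.   0.2 -0.7] gap 0.0936 ff 0.0
 [0.95,0.91,-0.27,7.17]
```

```bash
python3 -m creep '[[0.9,0.9,-1,-28.8],[0.9,0.9,-1,-28.8],[0.9,0.9,-1,-28.8],[0.9,0.9,-1,-28.8],[0.9,0.9,-1,-28.8],[0.9,0.9,-1,-28.8],[0.9,0.9,-1,-28.8],[0.9,0.9,-1,-28.8],[0.9,0.9,-1,-28.8],[0.9,0.9,-1,-28.8]]' 1;  python3 -m creep '[[0,0,0,-8.7],[0,0,0,-8.7],[0,0,0,-8.7],[0,0,0,-8.7],[0,0,0,-8.7]]'
python3 - <<'E'
from h import *
st();plan((.51,-.08,.24,PY+np.pi/2))
E
```

```text
t: 37.8
eef_pos: [0.509, -0.0772, 0.2436]
tool_rot: [3.141, -0.0, 1.016]
contact_force: [1.0, -0.4, 0.5]
finger_gap: 0.0937
finger_force: 0.0
t: 38.42
eef_pos: [0.509, -0.0772, 0.2435]
tool_rot: [3.141, 0.0, 1.768]
contact_force: [-0.2, -0.1, 0.5]
finger_gap: 0.0937
finger_force: 0.0
t 38.42 p [ 0.509  -0.0772  0.2435] rpy [3.141 0.    1.768] F [-0.2 -0.1  0.5] gap 0.0937 ff 0.0
 [-0.05,0.01,0.06,1.34]
```

```bash
python3 -m creep '[[0,0,0,1.34],[0,0,0,1.34],[0,0,0,1.34]]';  python3 - <<'E'
from meas import *
st();im=get_image("wrist");cv2.imwrite("pics/w4.png",im)
print("exp",proj("wrist",(.5147,-.001,.064)))
rect(im,"wrist",(3,100,30),(16,255,255),(150,60,480,260),.064,300,"ful")
plan((*pw(0,-.161)[:2],.2,PY+np.pi/2),(.5147,-.001,.2,PY+np.pi/2),(.5147,-.001,.031,PY+np.pi/2))
E
```

```text
t: 38.8
eef_pos: [0.509, -0.0772, 0.2435]
tool_rot: [3.141, 0.0, 1.653]
contact_force: [0.3, 0.3, -0.0]
finger_gap: 0.0936
finger_force: 0.0
t 38.8 p [ 0.509  -0.0772  0.2435] rpy [3.141 0.    1.653] F [ 0.3  0.3 -0. ] gap 0.0936 ff 0.0
exp [322.37112821 112.3376126 ]
ful px (321.5, 112.0) c [513.7  -0.7] size [49. 49.] long-axis deg 4.7
 [3.44,0.22,0.72,0.02]
 [1.26,0.20,0.72,0.02]
 [1.26,0.20,3.54,0.02]
```

```bash
python3 -m creep '[[1.26,0.2,0.7,0],[1.26,0.2,1.6,0],[1.26,0.2,2.5,0],[1.26,0.2,3.2,0],[1.26,0.2,3.45,0],[1.26,0.2,3.54,0],[1.26,0.2,3.54,0]]' 1; python3 -m creep '[[0,0,0,0],[0,0,0,0],[0,0,0,0],[0,0,0,0],[0,0,0,0],[0,0,-0.3,0],[0,0,-0.4,0],[0,0,-0.4,0]]' 0.3
python3 - <<'E'
from h import *
st();plan((*pw(0,-.161)[:2],.05,PY+np.pi/2),(*pw(0,-.161)[:2],.032,PY+np.pi/2))
E
```

```text
t: 39.72
eef_pos: [0.5161, -0.0012, 0.0324]
tool_rot: [3.139, 0.001, 1.652]
contact_force: [-0.2, 0.4, -0.4]
finger_gap: 0.0941
finger_force: 0.0
t: 40.72
eef_pos: [0.5154, -0.001, 0.0558]
tool_rot: [3.14, 0.0, 1.653]
contact_force: [-0.8, 0.3, -3.9]
finger_gap: 0.05
finger_force: 30.0
t 40.73 p [ 0.5154 -0.001   0.0558] rpy [3.14  0.    1.653] F [-0.8  0.3 -3.9] gap 0.05 ff 30.0
 [2.18,0.01,0.10,0.02]
 [2.18,0.01,0.40,0.02]
```

```bash
python3 -m creep '[[0.8,0.01,0,0],[1.6,0.01,0,0],[2.0,0.01,0,0],[2.18,0.01,0.1,0],[2.18,0.01,0.25,0],[2.18,0.01,0.38,0],[2.18,0.01,0.4,0],[2.18,0.01,0.4,0]]'; python3 -m creep '[[0,0,0,0],[0,0,0,0],[0,0,0,0],[0,0,-0.5,0],[0,0,-1.4,0],[0,0,-2.3,0],[-1,0,-3.2,0],[-1.8,0,-3.7,0],[-1.8,0,-3.7,0],[-1.8,0,-3.7,0]]' 0.85;  python3 - <<'E'
from meas import *
st();im=get_image("wrist");cv2.imwrite("pics/w5.png",im)
print("exp",proj("wrist",pw(0,-.161,.064)))
rect(im,"wrist",(3,140,30),(12,255,255),(250,60,400,260),.064,300,"ful");print(pw(0,-.161))
t=get_image("top");cv2.imwrite("pics/t6.png",t)
rect(t,"top",(10,80,90),(22,255,255),(335,170,372,250),.003,50,"mat")
rect(t,"top",(0,0,0),(180,90,75),(343,195,362,242),.021,60,"handle")
rect(t,"top",(0,0,110),(180,60,255),(343,175,360,213),.01,60,"steel")
rect(t,"top",(22,55,100),(32,255,255),(300,185,335,240),.024,60,"shim")
cv2.imwrite("pics/w5c.png",cv2.resize(im[40:280,170:470],None,fx=2.6,fy=2.5))
E
```

```text
t: 41.72
eef_pos: [0.5047, 0.129, 0.0307]
tool_rot: [-3.142, 0.0, 1.652]
contact_force: [-0.6, 0.8, -2.8]
finger_gap: 0.05
finger_force: 30.0
t: 42.98
eef_pos: [0.5134, 0.0219, 0.2527]
tool_rot: [3.142, -0.0, 1.652]
contact_force: [-0.6, 0.2, 0.2]
finger_gap: 0.0802
finger_force: 0.0
t 42.98 p [0.5134 0.0219 0.2527] rpy [ 3.142 -0.     1.652] F [-0.6  0.2  0.2] gap 0.0802 ff 0.0
exp [313.17977326  85.35620114]
ful px (312.5, 85.5) c [504.3 129.7] size [47. 50.] long-axis deg 4.7
[0.50511203 0.1297186  0.        ]
mat px (353.2269592285156, 210.53866577148438) c [ 462.4 -204.4] size [ 80. 239.] long-axis deg 1.4
handle px (351.0, 224.5) c [ 408.1 -193.8] size [22. 84.] long-axis deg 178.5
steel px (351.0, 198.0) c [ 507.8 -197.1] size [ 22. 105.] long-axis deg 178.5
```

View pics/w5c.png

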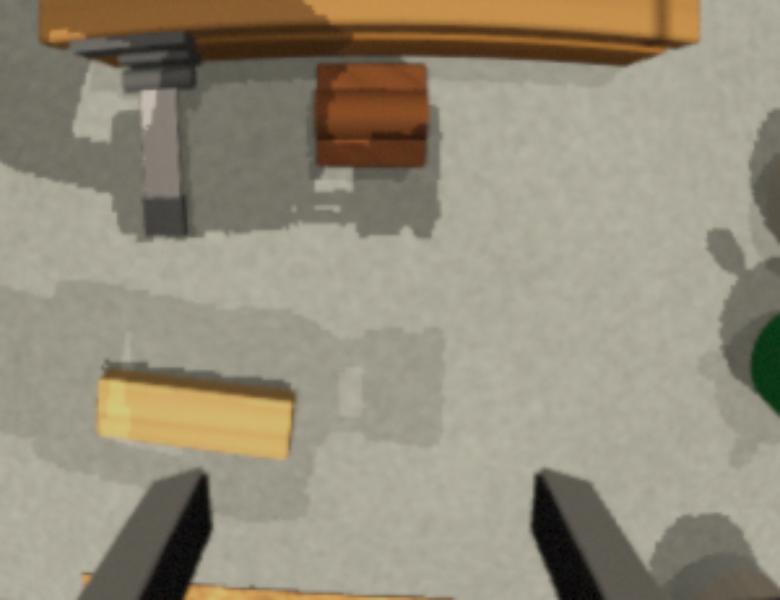

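The fulcrum stands where planned, at (504,130) mm against (505,130). The hasp lies down, and the shim is at about pixel (245,206). Now the bar: hover over its handle.

Run:
```python
from h import *
plan((.405,-.194,.18,-.033))
```

```text
[-3.46,-2.08,1.19,-16.67]
```

```bash
python3 -m creep '[[-3.46,-2.08,0,19.3],[-3.46,-2.08,0,19.3],[-3.46,-2.08,0,19.3],[-3.46,-2.08,0,19.3],[-3.46,-2.08,0,19.3],[-3.46,-2.08,0.5,19.3],[-3.46,-2.08,1.2,19.3],[-3.46,-2.08,1.2,19.3],[-3.46,-2.08,1.2,19.3],[-3.46,-2.08,1.2,19.3]]' 0.7;  python3 - <<'E'
from meas import *
st();im=get_image("wrist");cv2.imwrite("pics/w6.png",im)
plan((.404,-.194,.007,-.033))
print("exp handle front/rear, tip",[proj("wrist",p) for p in((.45,-.1952,.021),(.553,-.198,.008))])
m=cv2.bitwise_not(mask(im,(10,80,60),(22,255,255)))
cv2.imwrite("pics/w6c.png",cv2.resize(im[40:300,170:470],None,fx=2.4,fy=2.3))
E
```

```text
t: 44.32
eef_pos: [0.4058, -0.1936, 0.1795]
tool_rot: [-3.14, 0.002, -0.028]
contact_force: [-0.0, 0.4, 0.1]
finger_gap: 0.0657
finger_force: 0.0
t 44.33 p [ 0.4058 -0.1936  0.1795] rpy [-3.14e+00  2.00e-03 -2.80e-02] F [-0.   0.4  0.1] gap 0.0657 ff 0.0
 [-0.03,0.01,2.88,0.07]
exp handle front/rear, tip [array([312.92363148, 141.3739891 ]), array([313.04505913,  49.73767641])]
```

View pics/w6c.png

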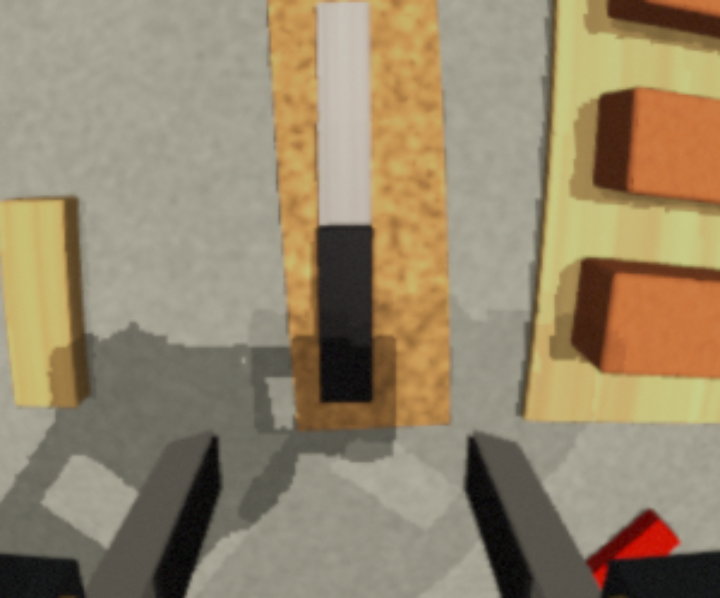

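The handle spans px (314,138) to (314,215) and the bar lies straight on the cork. Grip it.

```bash
python3 - <<'E'
from h import *
for u,z in [((313.6,138.4),.021),((313.6,214.8),.021),((313,41.2),.008)]:print(plane("wrist",u,z))
E
python3 -m creep '[[-0.03,0,0.8,0.07],[-0.03,0,1.6,0.07],[-0.03,0,2.2,0.07],[-0.03,0,2.6,0.07],[-0.03,0,2.8,0.07],[-0.03,0,2.87,0.07],[-0.03,0,2.88,0.07],[-0.03,0,2.88,0.07]]' 0.7; python3 -m creep '[[0,0,0,0],[0,0,0,0],[0,0,0,0],[0,0,0,0]]' 0.1;python3 - <<'E'
from h import *
st()
E
```

```text
[ 0.45326782 -0.19602193  0.021     ]
[ 0.36467465 -0.19381686  0.021     ]
[ 0.5630195  -0.19820971  0.008     ]
t: 45.38
eef_pos: [0.4049, -0.1956, 0.0091]
tool_rot: [3.14, -0.002, -0.037]
contact_force: [-0.8, 0.7, -0.1]
finger_gap: 0.0661
finger_force: 0.0
t: 45.88
eef_pos: [0.4043, -0.1951, 0.0082]
tool_rot: [-3.142, 0.0, -0.038]
contact_force: [0.1, 0.7, -0.4]
finger_gap: 0.0291
finger_force: 0.0
t 45.88 p [ 0.4043 -0.1951  0.0082] rpy [-3.142  0.    -0.038] F [ 0.1  0.7 -0.4] gap 0.0291 ff 0.0
```

```bash
python3 -m creep '[[0,0,0,0],[0,0,0,0],[0,0,-0.3,0],[0,0,-0.8,0],[0,0,-1.6,0],[0,0,-2.2,0],[0,0,-2.2,0],[0,0,-2.2,0]]' 0.1;python3 - <<'E'
from meas import *
o=st();s=get_image("side");cv2.imwrite("pics/s6.png",s)
p=o["eef_pos"]
a,b=proj("side",p),proj("side",p+[.159,-.006,0]);print(a,b)
x0,x1=int(min(a[0],b[0])-60),int(max(a[0],b[0])+60);y0=int(min(a[1],b[1])-60)
print(x0,y0);cv2.imwrite("pics/s6c.png",cv2.resize(s[y0:y0+130,x0:x1],None,fx=4,fy=4)[:600,:800])
plan((*pw(.045,-.30)[:2],.14))
E
```

```text
t: 46.88
eef_pos: [0.4031, -0.1942, 0.1381]
tool_rot: [-3.14, 0.003, -0.038]
contact_force: [0.1, 0.2, -3.0]
finger_gap: 0.0255
finger_force: 29.9
t 46.88 p [ 0.4031 -0.1942  0.1381] rpy [-3.14e+00  3.00e-03 -3.80e-02] F [ 0.1  0.2 -3. ] gap 0.0255 ff 29.9
[355.084491   178.60670208] [305.83536369 172.26317528]
245 112
 [2.52,-3.24,-0.04,0.00]
```

View pics/s6c.png

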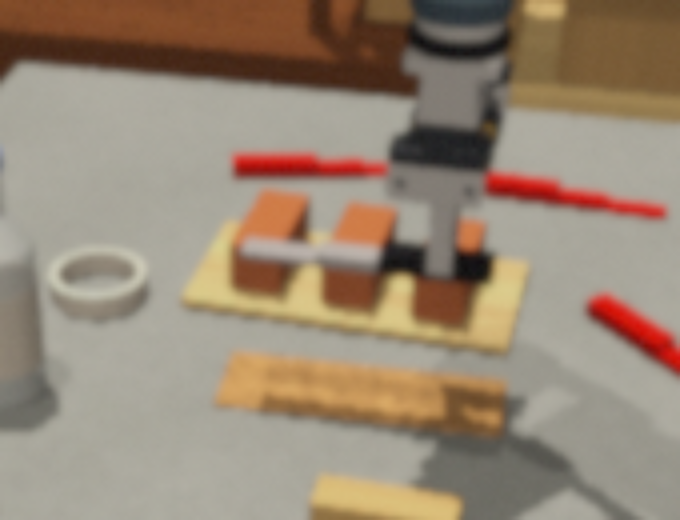

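The bar is held level, its tip at side px (306,174) where 172 was predicted. Turn it towards the press.

```bash
python3 -m creep '[[1,-0.6,0,-4],[1.5,-1.4,0,-8],[2,-2.2,0,-12],[2.5,-2.8,0,-16],[2.5,-2.8,0,-19.35],[2.5,-2.8,0,-19.35],[2.5,-2.8,0,-19.35],[2.5,-2.8,0,-19.35],[2.5,-2.8,0,-19.35],[2.5,-2.8,0,-19.35]]';  python3 -m creep '[[0,0,0,0],[0,0,0,0]]'
python3 - <<'E'
from meas import *
o=st()
from scipy.spatial.transform import Rotation as Ro
y=PY+np.pi/2;plan((*pw(.045,-.30)[:2],.14,y),(*pw(.045,-.30)[:2],.077,y),(*pw(.045,-.260)[:2],.077,y))
E
```

```text
t: 48.18
eef_pos: [0.5592, -0.0326, 0.1377]
tool_rot: [-3.138, -0.001, 1.649]
contact_force: [-0.2, -0.7, -2.7]
finger_gap: 0.0257
finger_force: 29.9
t: 48.42
eef_pos: [0.5603, -0.0329, 0.1396]
tool_rot: [-3.141, -0.0, 1.649]
contact_force: [0.3, 0.5, -3.0]
finger_gap: 0.0258
finger_force: 29.9
t 48.42 p [ 0.5603 -0.0329  0.1396] rpy [-3.141 -0.     1.649] F [ 0.3  0.5 -3. ] gap 0.0258 ff 29.9
 [0.46,0.05,-0.01,-0.02]
 [0.46,0.05,1.04,-0.02]
 [1.12,0.05,1.04,-0.02]
```

```bash
python3 -m creep '[[0.46,0.08,0,0],[0.46,0.08,0.4,0],[0.46,0.08,0.8,0],[0.46,0.08,1.08,0],[0.46,0.08,1.08,0],[0.46,0.08,1.08,0]]';  python3 - <<'E'
from meas import *
o=st();y=PY+np.pi/2;plan((*pw(.048,-.262)[:2],.0745,y))
im=get_image("wrist");cv2.imwrite("pics/w7.png",im);s=get_image("side");cv2.imwrite("pics/s7.png",s)
R=np.array(o["eef_pos"])+.159*np.array([np.cos(o["tool_rot"][2]),np.sin(o["tool_rot"][2]),0])
print("tip exp w",proj("wrist",R),"s",proj("side",R),"gap edge side",proj("side",pw(.047,-.125,.08)),R)
a=cv2.resize(im[20:220,220:440],None,fx=1.8,fy=2);b=cv2.resize(s[230:330,230:330],None,fx=4,fy=4)
cv2.imwrite("pics/c7.png",np.hstack([a[:400],b[:400]]))
E
```

```text
t: 49.18
eef_pos: [0.5638, -0.0052, 0.0763]
tool_rot: [3.14, 0.0, 1.65]
contact_force: [0.6, -0.0, -1.8]
finger_gap: 0.0254
finger_force: 29.9
t 49.17 p [ 0.5638 -0.0052  0.0763] rpy [3.14 0.   1.65] F [ 0.6 -0.  -1.8] gap 0.0254 ff 29.9
 [0.64,0.00,0.03,-0.01]
tip exp w [311.46210126 -17.06802164] s [280.20267315 261.97901577] gap edge side [279.21490409 265.38081286] [0.55118027 0.15324784 0.07626328]
```

View pics/c7.png

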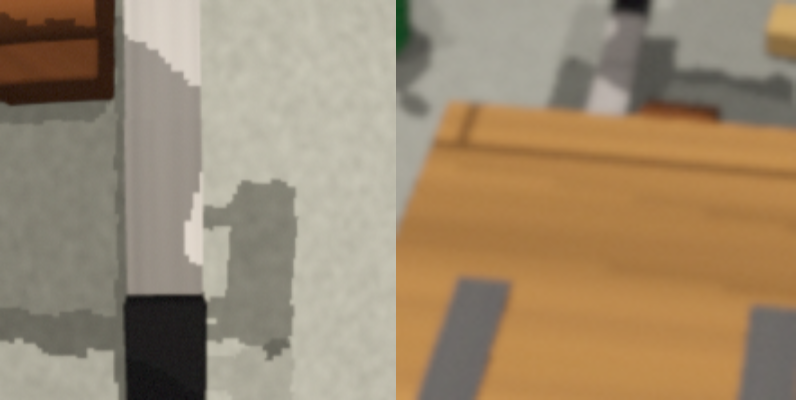

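```bash
python3 -m creep '[[0.1,0,0.02,0],[0.25,0,0.03,0],[0.4,0,0.03,0],[0.55,0,0.03,0],[0.64,0,0.03,0],[0.64,0,0.03,0]]'; python3 -m creep '[[0,0,-0.06,0],[0,0,-0.12,0],[0,0,-0.17,0],[0,0,-0.22,0],[0,0,-0.27,0],[0,0,-0.27,0]]';python3 -m creep '[[0,0,-0.05,0],[0,0,-0.1,0],[0,0,-0.1,0]]'
```

```text
t: 50.02
eef_pos: [0.56, 0.0337, 0.0736]
tool_rot: [-3.142, 0.0, 1.652]
contact_force: [-1.0, 0.5, -2.7]
finger_gap: 0.026
finger_force: 29.9
t: 50.78
eef_pos: [0.5601, 0.0332, 0.09]
tool_rot: [3.141, 0.0, 1.651]
contact_force: [0.1, 0.4, -3.5]
finger_gap: 0.0257
finger_force: 30.0
t: 51.15
eef_pos: [0.5602, 0.0332, 0.0962]
tool_rot: [3.141, 0.0, 1.651]
contact_force: [-0.6, 0.1, -4.1]
finger_gap: 0.0253
finger_force: 30.0
```

```bash
python3 -m creep '[[0,0,-0.05,0],[0,0,-0.1,0],[0,-0.1,-0.1,0],[0,-0.25,-0.1,0],[0,-0.4,-0.1,0],[0,-0.55,-0.1,0],[0,-0.7,-0.1,0],[0,-0.8,-0.1,0],[0,-0.8,-0.1,0]]'
python3 - <<'E'
from meas import *
o=st();y=PY+np.pi/2;plan((*pw(.0,-.262)[:2],.0745,y))
im=get_image("wrist");cv2.imwrite("pics/w8.png",im);s=get_image("side");cv2.imwrite("pics/s8.png",s)
a=cv2.resize(im[20:220,220:440],None,fx=1.8,fy=2);b=cv2.resize(s[210:310,230:330],None,fx=4,fy=4)
cv2.imwrite("pics/c8.png",np.hstack([a[:400],b[:400]]))
E
```

```text
t: 52.28
eef_pos: [0.5116, 0.0294, 0.1017]
tool_rot: [-3.141, -0.0, 1.651]
contact_force: [-0.8, -0.0, -2.7]
finger_gap: 0.0258
finger_force: 30.0
t 52.27 p [0.5116 0.0294 0.1017] rpy [-3.141 -0.     1.651] F [-0.8 -0.  -2.7] gap 0.0258 ff 30.0
 [-0.01,0.03,0.45,-0.00]
```

View pics/c8.png

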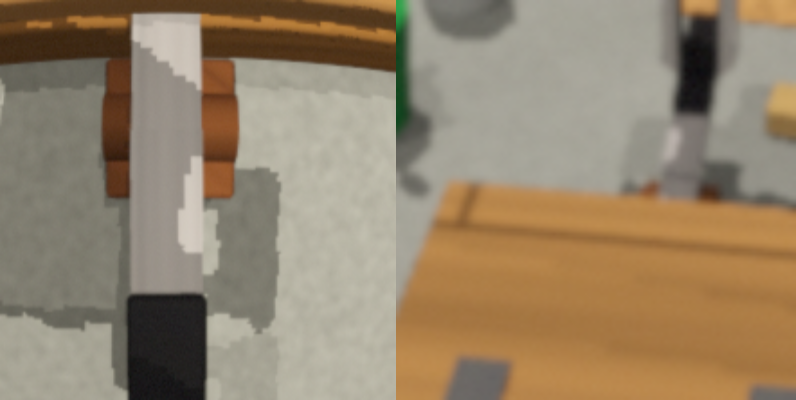

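The bar lies over the ridge with its tip in the gap under the board. Lever it, going a little deeper first.

```bash
python3 -m creep '[[0.08,0,0,0],[0.15,0,0,0],[0.15,0,0.1,0],[0.15,0,0.2,0],[0.15,0,0.3,0],[0.15,0,0.38,0],[0.15,0,0.42,0],[0.15,0,0.42,0]]'; python3 -m creep '[[0,0,0.05,0],[0,0,0.1,0],[0.01,0,0.15,0],[0.01,0,0.2,0],[0.02,0,0.25,0],[0.03,0,0.3,0],[0.03,0,0.3,0]]';  python3 - <<'E'
from meas import *
st();s=get_image("side");cv2.imwrite("pics/s9.png",s)
cs=[proj("side",pw(x,-.125,.106)) for x in(-.14,.14)];print(cs)
E
```

```text
t: 53.38
eef_pos: [0.5132, 0.0378, 0.0793]
tool_rot: [3.139, 0.001, 1.651]
contact_force: [-4.5, -1.9, 15.6]
finger_gap: 0.0259
finger_force: 30.0
t: 54.25
eef_pos: [0.5139, 0.0395, 0.0621]
tool_rot: [3.138, 0.002, 1.652]
contact_force: [-4.7, -2.3, 18.1]
finger_gap: 0.0258
finger_force: 30.0
t 54.25 p [0.5139 0.0395 0.0621] rpy [3.138e+00 2.000e-03 1.652e+00] F [-4.7 -2.3 18.1] gap 0.0258 ff 30.0
[array([354.8246778, 264.2766709]), array([241.86181052, 254.45709001])]
```

```bash
python3 -m creep '[[0.01,0,0.06,0],[0.02,0,0.12,0],[0.03,0,0.18,0],[0.04,0,0.24,0],[0.05,0,0.3,0],[0.06,0,0.36,0],[0.06,0,0.4,0],[0.06,0,0.4,0]]';  python3 - <<'E'
from meas import *
st();s=get_image("side");cv2.imwrite("pics/s10.png",s)
a=cv2.resize(s[200:360,200:370],None,fx=4.7,fy=3.7);cv2.imwrite("pics/c10.png",a[:592,:799])
def edge(im):
    m=mask(im,(8,90,110),(22,255,255));out=[]
    for u in (252,262,275,320,335):
        v=np.where(m[225:300,u])[0];out.append(225+v.min() if len(v) else None)
    return out
for f in("s8","s9","s10"):print(edge(cv2.imread(f"pics/{f}.png")))
# predicted top front edge at theta
for th in(0,.05,.1):
    y=.125-.25*np.cos(th)-.026*np.sin(th);z=.08+.25*np.sin(th)+.026*np.cos(th);p=[proj("side",pw(x,y,z)) for x in(-.14,.14)]
    print(th,[round(np.interp(u,[p[1][0],p[0][0]],[p[1][1],p[0][1]]),1) for u in(252,262,275,320,335)])
E
```

```text
t: 55.3
eef_pos: [0.514, 0.0424, 0.0382]
tool_rot: [3.137, 0.003, 1.652]
contact_force: [-4.3, -5.9, 18.7]
finger_gap: 0.0257
finger_force: 30.0
t 55.3 p [0.514  0.0424 0.0382] rpy [3.137e+00 3.000e-03 1.652e+00] F [-4.3 -5.9 18.7] gap 0.0257 ff 30.0
[np.int64(256), np.int64(257), np.int64(258), np.int64(261), np.int64(233)]
[np.int64(252), np.int64(253), np.int64(254), np.int64(258), np.int64(233)]
[np.int64(248), np.int64(249), np.int64(250), np.int64(254), np.int64(233)]
0 [np.float64(255.3), np.float64(256.2), np.float64(257.3), np.float64(261.2), np.float64(262.6)]
0.05 [np.float64(251.3), np.float64(252.2), np.float64(253.3), np.float64(257.2), np.float64(258.5)]
0.1 [np.float64(247.5), np.float64(248.3), np.float64(249.4), np.float64(253.2), np.float64(254.5)]
```

The board is up at about 0.095 rad, from edge rows 248–254 against the prediction. Withdraw the bar.

```bash
python3 -m creep '[[0,0,-0.1,0],[0,0,-0.2,0],[0,0,-0.3,0],[0,0,-0.4,0],[-0.1,0,-0.42,0],[-0.3,0,-0.42,0],[-0.6,0,-0.42,0],[-0.9,0,-0.42,0],[-1.2,0,-0.42,0],[-1.2,0,-0.42,0]]';  python3 - <<'E'
from meas import *
st();s=get_image("side");cv2.imwrite("pics/s11.png",s)
m=mask(s,(8,90,110),(22,255,255));print([225+np.where(m[225:300,u])[0].min() for u in(252,262,275,320)])
a=cv2.resize(s[190:330,220:380],None,fx=4.7,fy=4);cv2.imwrite("pics/c11.png",a)
plan((.4035,-.202,.2))
E
```

```text
t: 56.6
eef_pos: [0.517, -0.0295, 0.0599]
tool_rot: [3.141, 0.0, 1.648]
contact_force: [0.0, -0.1, -3.0]
finger_gap: 0.0253
finger_force: 30.0
t 56.6 p [ 0.517  -0.0295  0.0599] rpy [3.141 0.    1.648] F [ 0.  -0.1 -3. ] gap 0.0253 ff 30.0
[np.int64(249), np.int64(249), np.int64(250), np.int64(253)]
 [-2.73,-2.11,-2.34,0.00]
```

View pics/c11.png

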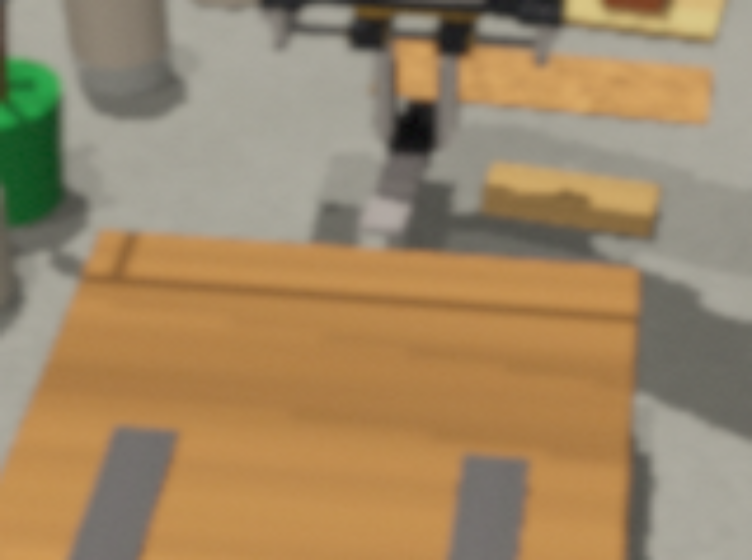

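The bar is out and the board stays up (rows 249–253). Take the bar back to the mat.

```bash
python3 -m creep '[[-0.1,0,-0.8,0],[-0.3,0,-1.7,2],[-1,-0.7,-2,4],[-1.6,-1.2,-2,8],[-2.2,-1.6,-2,12],[-2.73,-2.11,-2,16],[-2.73,-2.11,-2,18.9],[-2.73,-2.11,-2,18.9],[-2.73,-2.11,-2,18.9],[-2.73,-2.11,-2,18.9]]';  python3 -m creep '[[0,0,0,0],[0,0,0,0],[0,0,0,0]]'
python3 - <<'E'
from meas import *
st();plan((.4035,-.202,.10,0.005),(.4035,-.202,.008,0.005))
E
```

```text
t: 57.9
eef_pos: [0.4036, -0.2007, 0.1795]
tool_rot: [-3.141, 0.0, -0.004]
contact_force: [0.1, 0.2, -2.3]
finger_gap: 0.0258
finger_force: 30.0
t: 58.28
eef_pos: [0.4037, -0.2012, 0.1797]
tool_rot: [-3.141, 0.0, 0.003]
contact_force: [0.2, -0.3, -2.1]
finger_gap: 0.0258
finger_force: 30.0
t 58.27 p [ 0.4037 -0.2012  0.1797] rpy [-3.141e+00  0.000e+00  3.000e-03] F [ 0.2 -0.3 -2.1] gap 0.0258 ff 30.0
 [-0.00,0.01,1.33,-0.02]
 [-0.00,0.01,2.86,-0.02]
```

```bash
python3 -m creep '[[0,0,0.7,0],[0,0,1.5,0],[0,0,2,0],[0,0,2.3,0],[0,0,2.45,0],[0,0,2.55,0],[0,0,2.65,0],[0,0,2.75,0],[0,0,2.82,0],[0,0,2.85,0]]';  python3 - <<'E'
from meas import *
st()
E
```

```text
t: 59.52
eef_pos: [0.4053, -0.2021, 0.0098]
tool_rot: [3.14, -0.003, 0.001]
contact_force: [3.6, 3.0, 4.0]
finger_gap: 0.0258
finger_force: 30.0
t 59.52 p [ 0.4053 -0.2021  0.0098] rpy [ 3.14e+00 -3.00e-03  1.00e-03] F [3.6 3.  4. ] gap 0.0258 ff 30.0
```

```bash
python3 -m creep '[[0,0,0,0],[0,0,0,0],[0,0,0,0],[0,0,-0.5,0],[0,0,-1.4,0],[0,0,-2.4,0],[0,0,-3.3,0],[0,0,-4.2,0],[0,0,-4.2,0],[0,0,-4.2,0]]' 0.65;  python3 - <<'E'
from meas import *
st();im=get_image("wrist");cv2.imwrite("pics/w12.png",im)
rect(im,"wrist",(17,70,90),(32,255,255),(120,60,300,330),.024,300,"shim")
t=get_image("top");cv2.imwrite("pics/t12.png",t)
rect(t,"top",(17,60,90),(32,255,255),(300,185,335,240),.024,60,"shim")
cv2.imwrite("pics/w12c.png",cv2.resize(im[20:320,120:470],None,fx=2.2,fy=2))
E
```

```text
t: 60.78
eef_pos: [0.4032, -0.2011, 0.2597]
tool_rot: [-3.141, 0.001, 0.001]
contact_force: [-0.2, -0.4, -1.0]
finger_gap: 0.0616
finger_force: 0.0
t 60.77 p [ 0.4032 -0.2011  0.2597] rpy [-3.141e+00  1.000e-03  1.000e-03] F [-0.2 -0.4 -1. ] gap 0.0616 ff 0.0
shim px (203.0, 155.0) c [419.9 -46.3] size [ 42. 110.] long-axis deg 177.2
shim px (292.0, 118.5) c [ 467.8 -173.2] size [ 18. 159.] long-axis deg 0.0
shim px (310.0, 221.5) c [421.4 -44.3] size [ 37. 106.] long-axis deg 179.1
```

View pics/w12c.png

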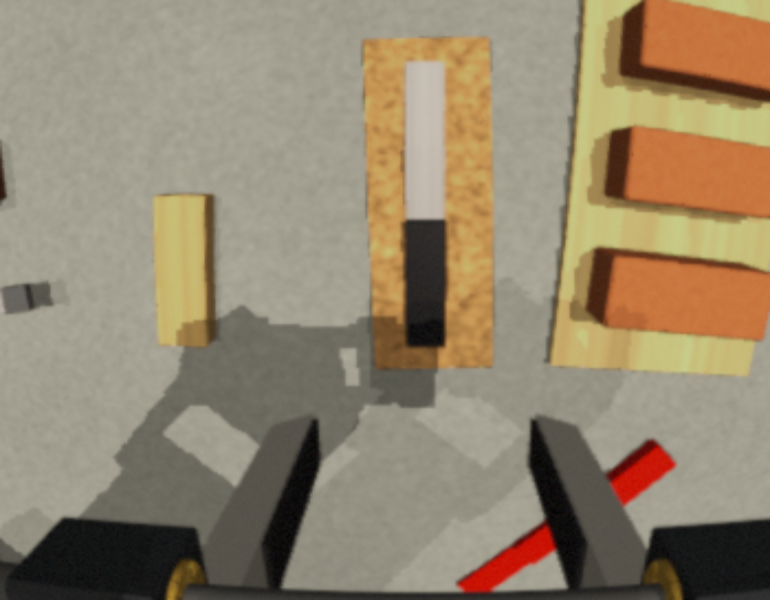

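The bar lies along its mat. The shim was knocked to px (203,155), now near (421,-45) mm. Refine its position from the corners of its top face.

Run:
```python
from h import *
C=np.array([plane("wrist",(120+u/2.2,20+v/2),.024)[:2] for u,v in [(154,195),(206,195),(209,345),(158,346)]])
print(np.round(C,4),C.mean(0),[round(np.linalg.norm(C[i]-C[i-1]),4) for i in range(4)])
d=C[0]-C[3]+C[1]-C[2];a=np.arctan2(d[1],d[0]);print(np.degrees(a))
g=C.mean(0)-.038*np.array([np.cos(a),np.sin(a)]);print(g);plan((*g,.1,a),(*g,.006,a))
```

```text
[[ 0.4747 -0.0293]
 [ 0.4728 -0.0648]
 [ 0.3657 -0.0598]
 [ 0.3649 -0.0231]] [ 0.41953556 -0.0442475 ] [np.float64(0.11), np.float64(0.0355), np.float64(0.1072), np.float64(0.0368)]
-2.962653401032074
[ 0.38158635 -0.04228347]
 [-0.34,-2.63,2.65,0.61]
 [-0.34,-2.63,4.22,0.61]
```

```bash
python3 -m creep '[[-0.34,-1,0.2,0.6],[-0.34,-2,1,0.6],[-0.34,-2.63,2,0.6],[-0.34,-2.63,3,0.6],[-0.34,-2.63,3.7,0.6],[-0.34,-2.63,4.1,0.6],[-0.34,-2.63,4.22,0.6],[-0.34,-2.63,4.22,0.6],[-0.34,-2.63,4.22,0.6]]' 0.65; python3 -m creep '[[0,0,0,0],[0,0,0,0],[0,0,0,0],[0,0,0,0],[0,0,0,0]]' 0.2;python3 - <<'E'
from h import *
st()
im=get_image("wrist");cv2.imwrite("pics/w13.png",im)
E
```

```text
t: 62.0
eef_pos: [0.3841, -0.0441, 0.0087]
tool_rot: [3.141, -0.002, -0.051]
contact_force: [0.0, 0.4, -0.2]
finger_gap: 0.0611
finger_force: 0.0
t: 62.62
eef_pos: [0.3832, -0.0436, 0.0079]
tool_rot: [-3.141, -0.0, -0.051]
contact_force: [-2.0, 2.4, 5.8]
finger_gap: 0.0356
finger_force: 29.8
t 62.62 p [ 0.3832 -0.0436  0.0079] rpy [-3.141 -0.    -0.051] F [-2.   2.4  5.8] gap 0.0356 ff 29.8
```

```bash
python3 -m creep '[[0,0,-0.4,0],[0,0,-1.2,0],[0,0,-2.2,-1],[0.3,-0.3,-2.2,-4],[1,-0.5,-2.2,-8],[1.6,-0.6,-2.2,-12],[2.2,-0.6,-2.2,-16],[2.6,-0.6,-2.2,-19.5],[2.6,-0.6,-2.2,-19.5],[2.6,-0.6,-2.2,-19.5]]';  python3 -m creep '[[0,0,0,0],[0,0,0,0],[0,0,0,0]]'
python3 - <<'E'
from meas import *
o=st();im=get_image("wrist");cv2.imwrite("pics/w14.png",im)
z=o["eef_pos"][2]+.016
rect(im,"wrist",(17,70,60),(34,255,255),(230,0,400,330),z,300,"shim")
y=PY+np.pi/2;plan((*pw(.09,-.235)[:2],.077,y),(*pw(.09,-.1555)[:2],.077,y))
cv2.imwrite("pics/w14c.png",cv2.resize(im[0:260,150:490],None,fx=2.2,fy=2.2))
E
```

```text
t: 63.92
eef_pos: [0.5404, -0.0156, 0.1385]
tool_rot: [-3.14, 0.0, 1.355]
contact_force: [0.6, -0.8, -1.9]
finger_gap: 0.0356
finger_force: 29.8
t: 64.3
eef_pos: [0.5406, -0.0156, 0.1395]
tool_rot: [-3.142, 0.0, 1.347]
contact_force: [-0.3, -0.2, -0.8]
finger_gap: 0.0357
finger_force: 29.8
t 64.3 p [ 0.5406 -0.0156  0.1395] rpy [-3.142  0.     1.347] F [-0.3 -0.2 -0.8] gap 0.0357 ff 29.8
shim px (312.3607482910156, 310.37750244140625) c [531.2 -57.7] size [14. 50.] long-axis deg 178.9
shim px (309.0, 184.0) c [548.7  21.3] size [ 36. 109.] long-axis deg 78.5
 [1.50,0.69,1.04,-3.48]
 [2.77,0.29,1.04,-3.48]
```

View pics/w14c.png

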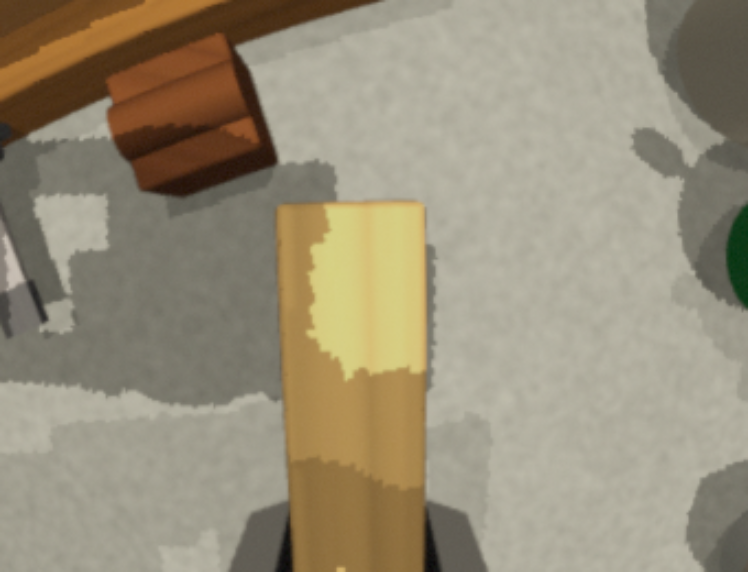

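```bash
python3 -m creep '[[1.45,0.7,0,-2],[1.45,0.7,0.3,-3.48],[1.45,0.7,0.6,-3.48],[1.45,0.7,0.9,-3.48],[1.45,0.7,1.04,-3.48],[1.45,0.7,1.04,-3.48],[1.45,0.7,1.04,-3.48]]';  python3 - <<'E'
from meas import *
o=st();im=get_image("wrist");cv2.imwrite("pics/w15.png",im)
y=PY+np.pi/2;plan((*pw(.09,-.235)[:2],.077,y),(*pw(.09,-.157)[:2],.077,y))
s=get_image("side");cv2.imwrite("pics/s15.png",s);m=mask(s,(8,90,110),(22,255,255));print([225+np.where(m[225:300,u])[0].min() for u in(252,262,275,320)])
E
```

```text
t: 65.22
eef_pos: [0.6012, 0.0596, 0.078]
tool_rot: [3.14, 0.0, 1.652]
contact_force: [0.2, 0.8, -0.6]
finger_gap: 0.0359
finger_force: 29.8
t 65.22 p [0.6012 0.0596 0.078 ] rpy [3.14  0.    1.652] F [ 0.2  0.8 -0.6] gap 0.0359 ff 29.8
 [0.06,-0.01,0.02,0.01]
 [1.36,-0.00,0.02,0.01]
[np.int64(248), np.int64(242), np.int64(228), np.int64(254)]
```

```bash
python3 -m creep '[[0.15,0,0.02,0],[0.35,0,0.02,0],[0.55,0,0.02,0],[0.75,0,0.02,0],[0.95,0,0.02,0],[1.15,0,0.02,0],[1.3,0,0.02,0],[1.36,0,0.02,0],[1.36,0,0.02,0],[1.36,0,0.02,0]]'; python3 -m creep '[[0,0,0.03,0],[0,0,0.06,0],[0,0,0.08,0],[0,0,0.09,0],[0,0,0.09,0]]'
python3 - <<'E'
from meas import *
st();y=PY+np.pi/2;plan((*pw(.09,-.157)[:2],.072,y))
E
```

```text
t: 66.58
eef_pos: [0.5942, 0.1411, 0.076]
tool_rot: [-3.142, 0.0, 1.652]
contact_force: [0.6, -0.1, 0.0]
finger_gap: 0.036
finger_force: 29.8
t: 67.2
eef_pos: [0.5943, 0.141, 0.0716]
tool_rot: [-3.141, 0.001, 1.653]
contact_force: [-2.4, -1.5, 6.0]
finger_gap: 0.0357
finger_force: 29.9
t 67.2 p [0.5943 0.141  0.0716] rpy [-3.141e+00  1.000e-03  1.653e+00] F [-2.4 -1.5  6. ] gap 0.0357 ff 29.9
 [-0.00,0.00,-0.01,0.02]
```

```bash
python3 -m creep '[[0,0,0,0],[0,0,0,0],[0,0,0,0],[-0.1,0,-0.3,0],[-0.5,0,-1,0],[-1,0,-1.8,0],[-1.4,0,-2.5,0],[-1.4,0,-2.5,0],[-1.4,0,-2.5,0]]' 0.6;  python3 - <<'E'
from meas import *
o=st();im=get_image("wrist");cv2.imwrite("pics/w16.png",im)
cv2.imwrite("pics/w16c.png",cv2.resize(im[0:240,150:490],None,fx=2.2,fy=2.4))
print("shim outer end exp",proj("wrist",pw(.09,-.174,.088)),"edge",proj("wrist",pw(.09,-.125,.13)))
y=PY+np.pi/2;plan((*pw(.0,-.105)[:2],.2,y),(*pw(.0,-.105)[:2],.14,y))
E
```

```text
t: 68.32
eef_pos: [0.6006, 0.0576, 0.2206]
tool_rot: [-3.141, -0.0, 1.652]
contact_force: [0.2, -0.4, -0.7]
finger_gap: 0.0562
finger_force: 0.0
t 68.33 p [0.6006 0.0576 0.2206] rpy [-3.141 -0.     1.652] F [ 0.2 -0.4 -0.7] gap 0.0562 ff 0.0
shim outer end exp [313.28344493 122.91758341] edge [313.5194499   69.54647227]
 [2.25,-1.48,0.33,0.02]
 [2.25,-1.48,1.33,0.02]
```

View pics/w16c.png

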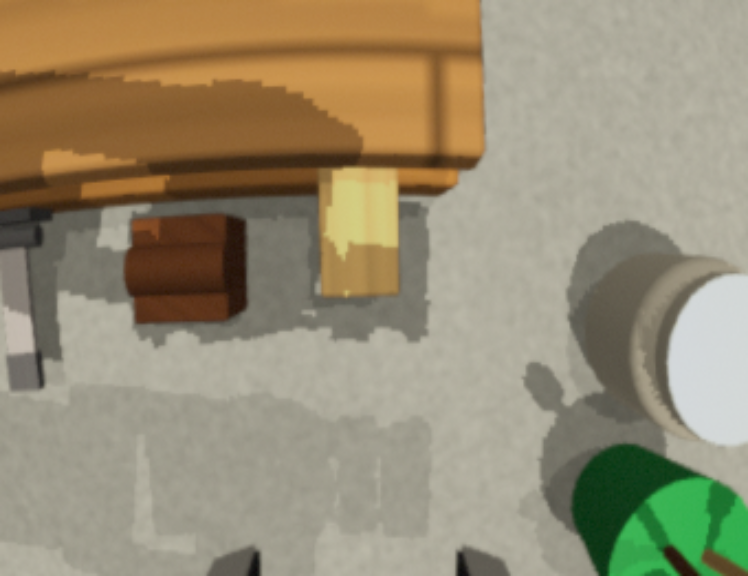

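The shim lies flat, its outer end at px (313.6,123) as predicted. Press the board down with closed fingers.

```bash
python3 -m creep '[[0.8,-0.5,0,0],[1.6,-0.75,0,0],[2.25,-0.75,0,0],[2.25,-0.75,0.5,0],[2.25,-0.75,1,0],[2.25,-0.75,1.3,0],[2.25,-0.75,1.4,0],[2.25,-0.75,1.4,0]]' 0; python3 -m creep '[[0,0,0.05,0],[0,0,0.1,0],[0,0,0.15,0],[0,0,0.2,0],[0,0,0.22,0],[0,0,0.22,0]]'
python3 - <<'E'
from meas import *
st();plan((*pw(.045,-.105)[:2],.115))
E
```

```text
t: 69.38
eef_pos: [0.5453, 0.1885, 0.1367]
tool_rot: [3.141, -0.0, 1.653]
contact_force: [0.3, 0.2, 0.3]
finger_gap: 0.0005
finger_force: 0.0
t: 70.12
eef_pos: [0.5453, 0.1887, 0.1234]
tool_rot: [3.141, -0.0, 1.653]
contact_force: [1.5, -2.2, 3.7]
finger_gap: 0.0002
finger_force: 1.4
t 70.12 p [0.5453 0.1887 0.1234] rpy [ 3.141 -0.     1.653] F [ 1.5 -2.2  3.7] gap 0.0002 ff 1.4
 [0.01,0.00,0.14,0.00]
```

```bash
python3 -m creep '[[0,0,0.04,0],[0,0,0.08,0],[0,0,0.11,0],[0,0,0.13,0],[0,0,0.15,0],[0,0,0.15,0]]';python3 -m creep '[[0,0,0.02,0],[0,0,0.04,0],[0,0,0.06,0],[0,0,0.06,0]]'
```

```text
t: 70.88
eef_pos: [0.5451, 0.1884, 0.1158]
tool_rot: [-3.141, 0.001, 1.653]
contact_force: [-3.7, -3.7, 12.7]
finger_gap: 0.0004
finger_force: 6.1
t: 71.38
eef_pos: [0.5452, 0.1884, 0.1155]
tool_rot: [-3.14, 0.001, 1.653]
contact_force: [-12.8, -6.0, 29.4]
finger_gap: 0.0003
finger_force: 14.8
```

It came to rest firmly at 0.1155 m, with 0.1157 predicted. Retreat and check.

```bash
python3 -m creep '[[0,0,-0.3,0],[0,0,-1,0],[0,0,-2,0],[0,0,-3,0],[-1,0,-3.5,0],[-2,0,-3.5,0],[-3,0,-3.5,0],[-3,0,-3.5,0],[-3,0,-3.5,0],[-3,0,-3.5,0]]' 0.3;  python3 - <<'E'
from meas import *
st();t=get_image("top");s=get_image("side");w=get_image("wrist");cv2.imwrite("pics/t17.png",t);cv2.imwrite("pics/s17.png",s);cv2.imwrite("pics/w17.png",w)
m=mask(s,(8,90,110),(22,255,255));print([225+np.where(m[225:300,u])[0].min() for u in(252,262,275,320)])
print("shim end",proj("wrist",pw(.09,-.174,.088)))
rect(t,"top",(100,100,60),(125,255,255),(325,105,352,125),.22,5,"cap")
rect(t,"top",(3,140,120),(11,255,255),(372,150,425,250),.062,150,"placed")
cv2.imwrite("pics/c17.png",np.hstack([cv2.resize(w[40:320,150:490],(400,400)),cv2.resize(t[90:300,165:430],(400,400))]))
E
```

```text
t: 72.62
eef_pos: [0.5595, 0.0108, 0.3204]
tool_rot: [-3.141, -0.001, 1.655]
contact_force: [-0.3, 0.9, -0.3]
finger_gap: 0.0284
finger_force: 0.0
t 72.62 p [0.5595 0.0108 0.3204] rpy [-3.141e+00 -1.000e-03  1.655e+00] F [-0.3  0.9 -0.3] gap 0.0284 ff 0.0
[np.int64(254), np.int64(249), np.int64(255), np.int64(260)]
shim end [346.80676774  85.67590358]
cap px (340.0, 114.0) c [ 758.8 -153.8] size [27. 28.] long-axis deg 178.7
placed px (398.5553894042969, 222.50306701660156) c [ 408.2 -360.5] size [ 45. 104.] long-axis deg 85.8
placed px (399.7928161621094, 199.4364776611328) c [ 491.2 -368.1] size [ 45. 104.] long-axis deg 86.0
placed px (401.5, 176.0) c [ 576.7 -378.4] size [ 44. 105.] long-axis deg 87.8
```

View pics/c17.png

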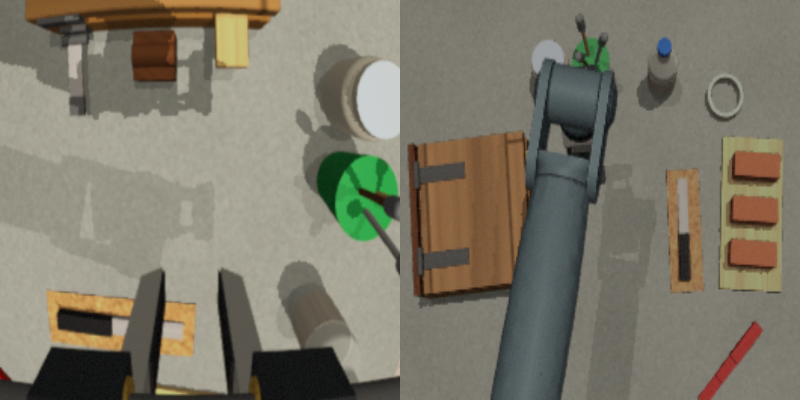

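Everything is in place: three bricks on the ware board, hasp down, shim half under the resting board, and the bar along its mat. The bottle, pot, bucket and tape are untouched. Handing in.

```bash
python3 -c "
from cell import *
print(close_job())"
```

```text
the job is handed in; nothing more can be done
None
```

I handed the job in: the three bricks are on the ware board, the hasp is off, the top board rests on the shim slid about half its length under the front edge, and the pry bar lies along its mat; the bottle, brush pot, bucket and tape were not disturbed.

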